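# Set up the finds photo stand and hold its frame upright

## Robot

A 6-joint arm with a two-finger parallel gripper is mounted at the origin on the work surface. World frame = base frame: x ahead of the robot, y to its left, z up, the work surface at z = 0. Lengths are in m, angles in rad, forces in N, time in s.
With the tool pointing down it reaches from about 0.225 to 0.875 m from the base axis. Payload 3.4 kg.
Tool frame: the origin (TCP) lies at the very end of the fingers, on their centre line; the grasp point (between the pads) lies manip.pinch_z behind it (manip.pinch_z is the distance from the TCP to the grasp point, in m); z points along the fingers, y is the direction in which the jaws open and shut (so a half turn about z gives the same grasp; the last joint's range is limited). The gripper opens to 85 mm and grips with 20 to 120 N. Pads are 22 mm wide; open, the fingers measure 114 mm over their backs; the gripper's body (76 mm by 85 mm) begins 54 mm behind the grasp point. The pads swing forward as they close: fully open they stand 13 mm farther back than shut.
Start: joints at [1.03, 0.276, 1.505, -0, 1.361, -0.121], TCP at [0.234, 0.525, 0.231] pointing down, gripper open.
Joint ranges: [-2.89, 2.89], [-0.75, 2.08], [0.22, 2.7], [-1.18, 4.32], [0.11, 2.71], [-2.7, 2.7]. Speed limits (rad/s): [2.57, 2.57, 3.14, 3.14, 3.14, 3.14].

## Interface

Orientations are given as a unit quaternion [w, x, y, z].
In Python, from rig import manip, imaging, workorder gives the robot as it stands.
- The arm moves only by the tool apply_moves, never from a script. Its argument "moves" is one flat list of numbers, 7 for each row, row after row: the finger opening in m, from 0 to 0.0854, then the shift along the tool's x, y, z in m, then the turn, a rotation vector about the tool's x, y, z in rad. In form: [jaw, tx, ty, tz, rx, ry, rz, jaw, tx, ty, tz, rx, ry, rz, ...]. A call has exactly 8 rows; each row shifts and turns the pose as measured when the row begins, along the tool's axes as they then stand; what a row does not reach is not made up. A row lasts 1/12 s, in which the tool goes at most 41.7 mm and 7.16 degrees, less where a joint would pass 70% of its speed; a pose out of reach is approached as far as the arm can. A call with a gripper value outside its range is refused whole. The fingers move at their own pace and stop on an object; "newtons" is the grip in N (left out, the last holds). Time passes only in rows, so rows that do not move let the fingers close, or fill a call up. It gives the time, the measured TCP pose, the force and the opening at its end, in the units of the state.
- manip.get_state(): the state, without advancing time (a new reading comes with each control period).
- imaging.get_image(name): name is "scene" or "top" or "wrist"; returns a dict with "image" (400x640x3 uint8, red, green, blue), "range_z" (400x640 float32, m along the optical axis (not along the pixel's ray), 0 where there is no reading), "fx", "fy", "cx", "cy" (pixels), "R" (3x3) and "t" (3): a world point X has camera coordinates R X + t. Camera axes: x right, y down, z forward; pixel columns grow to the right and rows downward; lengths in m; the calibration is good to about 2 mm. A picture is of the moment at which its call begins.
- workorder.sign_off(): hands the job in, once; it reports no verdict.
The state is a dict: "clock": time; "qpos": joint angles; "qd": joint speeds; "effort": joint torques, N m; "position": TCP position; "ee_rot": TCP orientation; "contact_force": force on the tool from outside, world axes, zero at the start; "moment": the same for the moment, N m; "width": finger opening in m.
Only numpy, scipy, OpenCV 4.12 (cv2) and the standard library are available. Lean on these libraries where they do the work, as an engineer would, in place of code of your own. Each camera call takes 0.05 s, during which the arm holds its last target.

## Task

The photo stand has to be set up for a picture of a find: put the two dry clay lumps lying on its foot plate into the grey debris bin, then flip the orange kickstand over its centre until it is fully down on the now clear plate. Last, raise the tilted grey-card frame (the one with the yellow grip on top) to upright and finish while still holding it upright with the gripper, because it tips back as soon as it is let go. Leave the finds, the tools and the other things on the bench where they are.

Things in the scene. Friction and masses are not known exactly. Their poses are not given: they have to be found in the camera images.
- stand: Fixed photo stand, origin on the bench below both hinge axes. z up; y along the hinge axes; the kickstand comes down on its -x side, the frame tips to +x. Grey base plate 6 mm thick, x -150..65, y -125..125 mm, with a white landing strip (the foot plate) near x = -112. Hub cheeks (y +-25..40, up to z 85, x +-25 mm) and kickstand post (y -63..-76, up to z 143, x +-18 mm).
- frame (a joint): Tilt of the frame, rad: 0 = upright, grows as it tips to the stand's +x side; range -0.12 to 0.62. It starts tipped, at its stop near 0.62. Gravity and a hinge spring always tip it back to that stop; 1.5 to 2 N at the grip hold it upright.
- frame_grip (a point): Centre of the yellow grip on top of the frame, 200 mm from its hinge axis: a barrel 36 mm long along the stand's y and 36 mm in diameter; pinched across its flat ends it can turn between the fingers as the frame swings. On a 14 mm stem; the frame proper (120 mm wide, 12 mm thick, grey card) ends 48 mm below the grip's centre. z axis: along the frame, away from the hinge.
- frame_hinge (a point): Point on the frame's hinge axis (along the stand's y), 60 mm above the bench, at the stand's x = 0, y = 0.
- kickstand (a joint): Angle of the kickstand, rad: 0 = folded up (80 degrees above level, leaning to the stand's -x); grows as it swings to -x and down; 2.18 = fully down at its stop (45 degrees below level). A toggle spring drives it back to 0 below about 1.05, and beyond that on to 2.18, where it snaps by itself unless something lies under it. It takes about 2 N at the foot.
- kick_foot (a point): Centre of the kickstand's red foot ball (22 mm in diameter), at the end of the orange leg (14 mm thick), 150 mm from its hinge. When down it is 19 mm above the bench at the stand's x = -106, y = -85 mm.
- kick_hinge (a point): Point on the kickstand's hinge axis (along the stand's y) in the middle of the leg's thickness: the stand's x = 0, y = -85 mm, 125 mm above the bench. The toggle spring's thin strut lies beside it, within 45 mm to +x, down to y = -105 mm and below 165 mm.
- lump_a_center (a point): Middle of a dark brown dry clay lump, about 34 mm across and 31 mm high, upright, 35 g, on the foot plate right where the kickstand's foot comes down. The point lies 15 mm above its underside.
- lump_b_center (a point): Middle of a lighter brown dry clay lump of the same size, on the foot plate 0.09 to 0.14 m beside the first.
- lump_a: The dark lump; origin in the centre of its underside.
- lump_b: The lighter lump; origin in the centre of its underside.
- bin: Grey open debris bin, fixed, 120 (x) x 140 (y) x 65 mm high, walls 4 mm; origin in the centre of its underside. It may have changed places with the blue finds tray.
- bin_in (a point): Centre of the bin's inner floor, axes as the bin's.
- finds_tray: Blue open tray with two sherds, fixed, 120 (x) x 140 (y) x 45 mm high; origin in the centre of its underside. Not for debris.
- sherd_a: Terracotta sherd in the blue tray, 60 x 38 x 8 mm. Leave alone.
- sherd_b: The other sherd in the blue tray. Leave alone.
- bowl: Terracotta bowl, 100 mm across, 60 mm high. Leave alone.
- jar: Amber jar, 56 mm in diameter, 85 mm high. Leave alone.
- brush: Brush lying on the bench. Leave alone.
- spatula: Spatula lying on the bench. Leave alone.
- lead_weight: Brass weight, 44 mm in diameter, 55 mm high. Leave alone.
Things that resemble listed ones, but are neither listed nor needed, are in the scene too. What is shaped like the lump_a but purple or turquoise is not meant. What is shaped like the lump_b but turquoise is not meant.

How it is judged:
By the outcome, as a careful person would: the job done as asked, in the order asked, and still so for the second after the job is handed in, while the arm keeps its last pose, push and grip.
It also fails if it takes over 72 s, if anything falls off the work surface, if the arm or the gripper's body presses on something with over 40 N, if the wrist force passes 120 N, or if a joint passes its speed limit or range.

## Working session

There is one attempt and no reset: what is moved stays moved. The work goes in short steps, Python scripts to look and compute and a tool call to move; the robot and the scene stay as the last step left them, time stands still between calls to the robot, and variables do not carry over. Pictures are saved under pics/ and viewed, and the job is handed in when it is done.

Besides the shell and the picture viewer there is one more tool, called after "Emit:" by a JSON object that holds its "method" and its "body". apply_moves: Moves the arm, as the interface text tells. Its arguments: {"type":"object","properties":{"moves":{"type":"array"},"newtons":{"type":"number"}},"required":["moves"]}

```bash
mkdir -p pics; cat > h.py <<'E'
import numpy as np, cv2
from rig import manip, imaging, workorder
def shot(name,fn):
    d=imaging.get_image(name); cv2.imwrite('pics/'+fn,d['image'][:,:,::-1]); np.savez('pics/'+fn[:-4]+'.npz',**d); return d
def world(d):
    z=d['range_z'].astype(float); v,u=np.mgrid[:z.shape[0],:z.shape[1]]
    P=np.stack([(u-d['cx'])/d['fx']*z,(v-d['cy'])/d['fy']*z,z],-1)
    W=(P-np.array(d['t']))@np.array(d['R']); W[z==0]=np.nan; return W
def pix(d,X):
    c=np.array(d['R'])@np.array(X)+np.array(d['t']); return c[0]/c[2]*d['fx']+d['cx'],c[1]/c[2]*d['fy']+d['cy']
E
python3 - <<'E'
from h import *
s=manip.get_state();print(s, manip.pinch_z)
for n in ['scene','top']:
    d=shot(n,n+'1.png'); print(n,d['fx'],d['R'],d['t'])
E
```

```text
{'clock': 0.0, 'qpos': array([ 1.03001520e+00,  2.76574496e-01,  1.50615770e+00,  5.80334834e-06,
        1.36073685e+00, -1.20970499e-01]), 'qd': array([ 0.00079662, -0.00157016, -0.00014579,  0.00048711, -0.00049475,
        0.00022825]), 'effort': array([ 1.08872693e-03, -4.16784418e+01, -2.45808470e+01,  1.19578926e-04,
        1.09255532e-02,  1.30083941e-05]), 'position': array([0.23406192, 0.52459576, 0.23044164]), 'ee_rot': array([-3.07476004e-04,  2.08367798e-01,  9.78050091e-01, -8.86383255e-04]), 'contact_force': array([0.86757541, 0.14922393, 0.15200201]), 'moment': array([ 0.03311501, -0.03344815,  0.0257975 ]), 'width': 0.08564101781548857} 0.0187
scene 491.34448956977286 [[ 0.18764902  0.98213951 -0.01377748]
 [ 0.5862221  -0.12323702 -0.80072235]
 [-0.78811896  0.1421781  -0.5988772 ]] [-0.15040486 -0.16819358  1.82202351]
top 407.87761249154187 [[-0.01183076 -0.99923354 -0.03731439]
 [-0.9909673   0.01670174 -0.1330596 ]
 [ 0.13358084  0.03540315 -0.99040536]] [0.07302561 0.556304   1.12561829]
```

View pics/scene1.png

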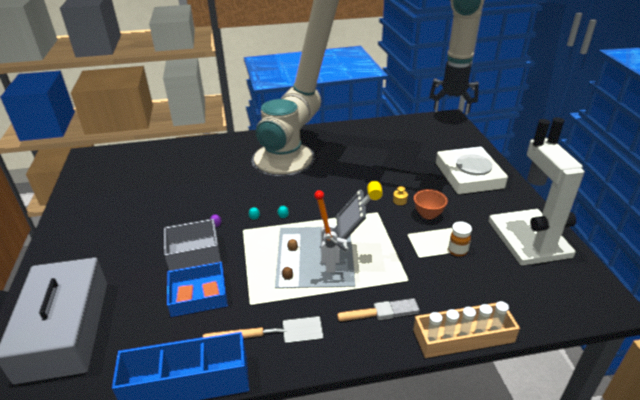

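View pics/top1.png

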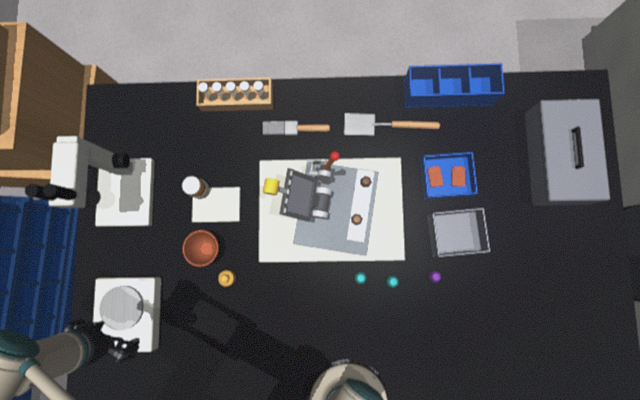

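The scene and top pictures both show two brown lumps on the plate's white strip, at top (366,181) and (357,219). The red foot is at (335,156) and the yellow grip at (271,186). The grey bin is at (460,232), next to the blue tray at (450,176).

```bash
python3 - <<'E'
from h import *
d=dict(np.load('pics/top1.npz'));W=world(d);im=d['image'].astype(int)
hsv=cv2.cvtColor(d['image'],cv2.COLOR_RGB2HSV)
for nm,(u,v) in dict(l1=(366,181),l2=(357,219)).items():
    w=W[v-9:v+10,u-9:u+10]; m=(w[...,2]>0.014)&(w[...,2]<.06)
    p=w[m]; print(nm,m.sum(),np.nanmin(p,0),np.nanmax(p,0),np.median(p,0),'col',im[v-9:v+10,u-9:u+10][m].mean(0))
def col(nm,m):
    n,l,st,c=cv2.connectedComponentsWithStats(m.astype(np.uint8))
    for i in range(1,n):
        if st[i,4]>12: p=W[l==i]; print(nm,c[i],st[i,4],np.nanmin(p,0).round(3),np.nanmax(p,0).round(3),np.nanmedian(p,0).round(4))
H,S,V=[hsv[...,i] for i in range(3)]
col('yellow',(H>22)&(H<34)&(S>170)&(V>90))
col('red',((H<5)|(H>175))&(S>200)&(V>90))
# plate: grey region height 6 mm
m=(W[...,2]>0.003)&(W[...,2]<0.011)&(S<110)&(V>40)
n,l,st,c=cv2.connectedComponentsWithStats(m.astype(np.uint8))
for i in range(1,n):
    if st[i,4]>800:
        print('z6',c[i],st[i]); print(cv2.minAreaRect(W[l==i][:,:2].astype(np.float32)))
print('corners px',[W[v,u].round(3) for u,v in [(379,173),(366,254),(295,246),(330,166)]])
b=W[205:262,425:495]; m=(b[...,2]>0.05)&(b[...,2]<0.075); print('bin rim',cv2.minAreaRect(b[m][:,:2].astype(np.float32)),np.median(b[m][:,2]))
print('bin floor',W[232,460])
big=cv2.resize(d['image'][140:270,240:500],None,fx=3,fy=3,interpolation=cv2.INTER_CUBIC); cv2.imwrite('pics/top1z.png',big[:,:,::-1])
s=dict(np.load('pics/scene1.npz'));big=cv2.resize(s['image'][160:310,200:420],None,fx=3.5,fy=3.5,interpolation=cv2.INTER_CUBIC); cv2.imwrite('pics/scene1z.png',big[:,:,::-1])
E
```

```text
l1 105 [ 0.59817483 -0.08110628  0.01537655] [ 0.62906086 -0.04959935  0.04083032] [ 0.61164975 -0.0636082   0.03311075] col [124.68571429 110.7047619  102.3047619 ]
l2 102 [ 0.48833768 -0.0524006   0.01435438] [ 0.51943746 -0.02114944  0.04102074] [ 0.50269648 -0.03505496  0.03438046] col [143.57843137 126.37254902 113.88235294]
yellow [265.75862069 185.03448276] 29 [0.557 0.18  0.231] [0.586 0.193 0.24 ] [0.5716 0.1879 0.2368]
yellow [274.44736842 187.39473684] 38 [0.552 0.162 0.23 ] [0.581 0.179 0.244] [0.5659 0.1665 0.2366]
z6 [341.94228635 214.77780244] [ 278  164  111   97 4505]
((0.5426622629165649, 0.018530547618865967), (0.2642402648925781, 0.3149581849575043), 71.65491485595703)
z6 [457.33513097 233.0385208 ] [ 434  212   47   43 1298]
((0.46225249767303467, -0.3253084421157837), (0.11217162013053894, 0.1196383610367775), 4.782082557678223)
corners px [array([ 0.643, -0.108,  0.002]), array([ 0.406, -0.063,  0.007]), array([0.432, 0.142, 0.002]), array([0.625, 0.035, 0.189])]
bin rim ((0.46162623167037964, -0.3170192241668701), (0.12007077783346176, 0.14196452498435974), 4.727127552032471) 0.06409743656687757
bin floor [ 0.46551341 -0.33406477  0.00295366]
```

View pics/top1z.png

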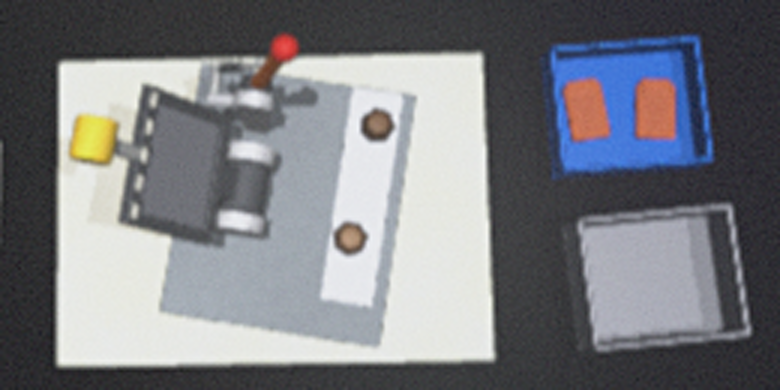

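View pics/scene1z.png

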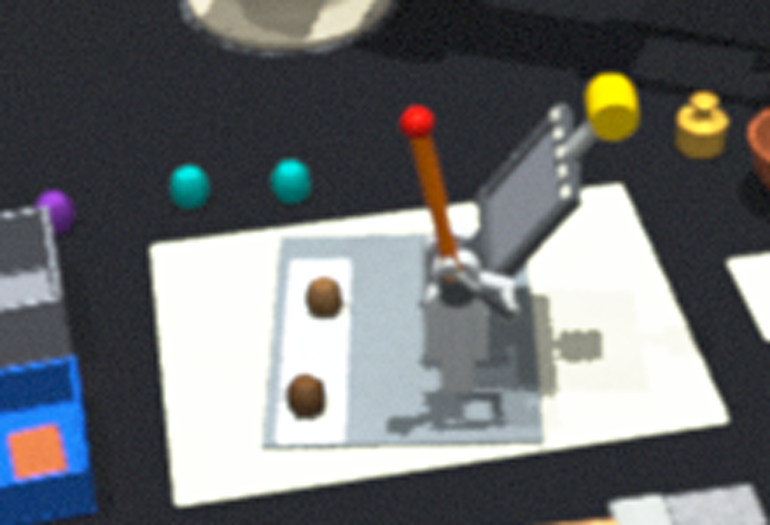

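```bash
cat >> h.py <<'E'
def ray(d,u,v,z):
    R=np.array(d['R']);t=np.array(d['t']);C=-R.T@t
    r=R.T@np.array([(u-d['cx'])/d['fx'],(v-d['cy'])/d['fy'],1]); return C+r*(z-C[2])/r[2]
E
python3 - <<'E'
from h import *
d=dict(np.load('pics/top1.npz'))
# image edge points (top zoom px /3 + offset) : plate corners (+strip corners)
names={(-150,-125):(417,97),(-150,125):(380,346),(65,125):(160,311)}
S=[];Wd=[]
for k,(u,v) in names.items():
    p=ray(d,(u+.5)/3-.5+240,(v+.5)/3-.5+140,.006);S.append(k);Wd.append(p[:2]);print(k,p.round(4))
def fit(S,Wd):
    S=np.array(S)/1000.;Wd=np.array(Wd);a=S-S.mean(0);b=Wd-Wd.mean(0)
    th=np.arctan2((a[:,0]*b[:,1]-a[:,1]*b[:,0]).sum(),(a*b).sum());R=np.array([[np.cos(th),-np.sin(th)],[np.sin(th),np.cos(th)]])
    o=Wd.mean(0)-R@S.mean(0);print('yaw',th,'o',o,'res',(S@R.T+o-Wd).round(4));return th,o,R
th,o,R=fit(S,Wd)
f=lambda x,y:R@np.array([x,y])+o
for n,p in dict(grip=(.116,0),foot0=(-.026,-.085),footdown=(-.106,-.085),strip=(-.112,0)).items(): print(n,f(*p).round(4))
for n,p in dict(l1=(.613,-.065),l2=(.504,-.037),grip=(.569,.174)).items(): print(n,'in stand',(R.T@(np.array(p)-o)).round(4))
for dd,nm in((d,'top'),(dict(np.load('pics/scene1.npz')),'scene')):
    print(nm,[np.round(pix(dd,[*f(x,y),z]),1) for x,y,z in [(.116,0,.223),(-.026,-.085,.273),(-.150,-.125,.006),(.065,.125,.006),(-.15,.125,.006)]])
s=dict(np.load('pics/scene1.npz'));W=world(s);hsv=cv2.cvtColor(s['image'],cv2.COLOR_RGB2HSV);H,Sx,V=[hsv[...,i] for i in range(3)]
for nm,m in dict(red=((H<5)|(H>175))&(Sx>220)&(V>110),yel=(H>22)&(H<34)&(Sx>200)&(V>90)).items():
    n,l,st,c=cv2.connectedComponentsWithStats(m.astype(np.uint8))
    for i in range(1,n):
        if st[i,4]>30: print(nm,c[i],st[i],np.nanmedian(W[l==i],0).round(4))
W6=W[230:290,270:310]
for (u,v) in [(292,244),(287,272)]:
    w=W[v-10:v+10,u-9:u+10];m=(w[...,2]>.012)&(w[...,2]<.06);p=w[m];print('scene lump',p.min(0).round(4),p.max(0).round(4),s['image'][v-10:v+10,u-9:u+10][m].mean(0))
E
```

```text
(-150, -125) [ 0.6452 -0.1064  0.006 ]
(-150, 125) [ 0.4031 -0.0637  0.006 ]
(65, 125) [0.4392 0.1475 0.006 ]
yaw 1.395127220861156 o [0.55056138 0.06234322] res [[ 0.0023 -0.0008]
 [-0.0019  0.0001]
 [-0.0004  0.0007]]
grip [0.5708 0.1766]
foot0 [0.6297 0.0219]
footdown [ 0.6157 -0.0569]
strip [ 0.531  -0.0479]
l1 in stand [-0.1145 -0.0837]
l2 in stand [-0.106   0.0285]
grip in stand [0.1132 0.0014]
top [array([271.5, 186.1]), array([335. , 156.1]), array([378.9, 171.2]), array([292.8, 243.5]), array([366.3, 255.7])]
scene [array([372.3, 190.2]), array([316.8, 194.8]), array([271.9, 286.9]), array([348.4, 225.1]), array([277.7, 226.4])]
red [318.72727273 194.54545455] [315 191   8   8  44] [0.638  0.0251 0.2788]
yel [374.42857143 189.61038961] [367 181  15  19 231] [0.5853 0.1787 0.2319]
scene lump [ 0.4491 -0.0514  0.0121] [ 0.5269 -0.0197  0.0397] [138.80172414 116.93103448  94.12068966]
scene lump [ 0.6024 -0.0807  0.012 ] [ 0.6398 -0.0477  0.0399] [119.87313433  99.58955224  80.82835821]
```

```bash
cat >> h.py <<'E'
from scipy.spatial.transform import Rotation as Ro
TH=1.395; O=np.array([.5505,.0623]); RS=np.array([[np.cos(TH),-np.sin(TH)],[np.sin(TH),np.cos(TH)]])
def sw(x,y): return RS@np.array([x,y])+O
def down(phi):
    y=np.array([np.cos(phi),np.sin(phi),0]);z=np.array([0,0,-1.]);return np.stack([np.cross(y,z),y,z],1)
def cur():
    s=manip.get_state();q=s['ee_rot'];return np.array(s['position']),Ro.from_quat([q[1],q[2],q[3],q[0]]).as_matrix(),s
def plan(tg):
    """tg: (pos, phi, nrows, jaw)"""
    p,R,s=cur();print('at',p.round(4),'phi',round(np.arctan2(R[1,1],R[0,1]),3),'tilt',R[:,2].round(3),'w',s['width'].round(4),'F',s['contact_force'].round(2),'t',s['clock'])
    out=[]
    for pos,phi,n,jaw in tg:
        Rt=down(phi) if np.isscalar(phi) else phi
        for k in range(n):
            f=1/(n-k);pn=p+(np.array(pos)-p)*f;rv=Ro.from_matrix(R.T@Rt).as_rotvec()*f
            d=R.T@(pn-p)
            out.append([jaw,*[float(a) for a in d.round(4)],*[float(a) for a in rv.round(3)]])
            if max(abs(rv))>.125 or np.linalg.norm(d)>.0417: print('LIMIT row',len(out))
            p=pn;R=R@Ro.from_rotvec(rv).as_matrix()
    while len(out)%8: out.append([out[-1][0],0,0,0,0,0,0])
    for i in range(0,len(out),8): print(str([x if x else 0 for r in out[i:i+8] for x in r]))
E
python3 - <<'E'
from h import *
plan([((.30,.25,.25),.3,8,.085),((.37,0,.25),-.175,8,.085),((.504,-.037,.15),-.175,6,.07),((.504,-.037,.10),-.175,2,.07)])
E
```

```text
Traceback (most recent call last):
  File "h.py", line 23, in plan
    p,R,s=cur();print('at',p.round(4),'phi',round(np.arctan2(R[1,1],R[0,1]),3),'tilt',R[:,2].round(3),'w',s['width'].round(4),'F',s['contact_force'].round(2),'t',s['clock'])
                                                                                                          ^^^^^^^^^^^^^^^^
AttributeError: 'float' object has no attribute 'round'
```

```bash
sed -i "s/s\['width'\].round(4)/round(s['width'],4)/" h.py
python3 - <<'E'
from h import *
plan([((.30,.25,.25),.3,8,.085),((.37,0,.25),-.175,8,.085),((.504,-.037,.15),-.175,6,.07),((.504,-.037,.10),-.175,2,.07)])
E
```

```text
at [0.2341 0.5247 0.2305] phi 1.151 tilt [-0.001 -0.001 -1.   ] w 0.0858 F [-0.4   0.09  0.06] t 0.1
[0.085, -0.0215, -0.028, -0.0024, 0, 0, 0.106, 0.085, -0.0244, -0.0256, -0.0024, 0, 0, 0.106, 0.085, -0.0269, -0.0228, -0.0024, 0, 0, 0.106, 0.085, -0.0292, -0.0198, -0.0024, 0, 0, 0.106, 0.085, -0.0312, -0.0166, -0.0024, 0, 0, 0.106, 0.085, -0.0327, -0.0132, -0.0024, 0, 0, 0.106, 0.085, -0.034, -0.0097, -0.0024, 0, 0, 0.106, 0.085, -0.0348, -0.006, -0.0024, 0, 0, 0.106]
[0.085, -0.0324, -0.0009, 0, 0, 0, 0.059, 0.085, -0.0324, 0.0011, 0, 0, 0, 0.059, 0.085, -0.0323, 0.003, 0, 0, 0, 0.059, 0.085, -0.0321, 0.0049, 0, 0, 0, 0.059, 0.085, -0.0317, 0.0068, 0, 0, 0, 0.059, 0.085, -0.0313, 0.0087, 0, 0, 0, 0.059, 0.085, -0.0307, 0.0105, 0, 0, 0, 0.059, 0.085, -0.03, 0.0123, 0, 0, 0, 0.059]
[0.07, -0.0022, 0.0231, 0.0167, 0, 0, 0, 0.07, -0.0022, 0.0231, 0.0167, 0, 0, 0, 0.07, -0.0022, 0.0231, 0.0167, 0, 0, 0, 0.07, -0.0022, 0.0231, 0.0167, 0, 0, 0, 0.07, -0.0022, 0.0231, 0.0167, 0, 0, 0, 0.07, -0.0022, 0.0231, 0.0167, 0, 0, 0, 0.07, 0, 0, 0.025, 0, 0, 0, 0.07, 0, 0, 0.025, 0, 0, 0]
```

Emit:
{"method": "apply_moves", "body": {"moves": [0.085,-0.0215,-0.028,-0.0024,0,0,0.106,0.085,-0.0244,-0.0256,-0.0024,0,0,0.106,0.085,-0.027,-0.023,-0.0024,0,0,0.106,0.085,-0.029,-0.02,-0.0024,0,0,0.106,0.085,-0.031,-0.0166,-0.0024,0,0,0.106,0.085,-0.0327,-0.0132,-0.0024,0,0,0.106,0.085,-0.034,-0.0097,-0.0024,0,0,0.106,0.085,-0.0348,-0.006,-0.0024,0,0,0.106], "newtons": 30}}

```text
clock: 0.77
position: [0.2953, 0.244, 0.2447]
ee_rot: [-0.001, 0.603, 0.798, -0.004]
contact_force: [1.2, -0.2, 1.4]
width: 0.0852
```

Emit:
{"method": "apply_moves", "body": {"moves": [0.085,-0.0324,-0.001,-0.001,0,0,0.059,0.085,-0.0324,0.001,0,0,0,0.059,0.085,-0.0323,0.003,0,0,0,0.059,0.085,-0.032,0.005,0,0,0,0.059,0.085,-0.0317,0.007,0,0,0,0.059,0.085,-0.0313,0.009,0,0,0,0.059,0.085,-0.0307,0.0105,0,0,0,0.059,0.085,-0.03,0.0123,0,0,0,0.059]}}

```text
clock: 1.43
position: [0.3544, -0.0211, 0.2461]
ee_rot: [0.0, 0.781, 0.625, -0.003]
contact_force: [1.1, 0.6, -0.4]
width: 0.0849
```

```bash
python3 - <<'E'
from h import *
plan([((.504,-.037,.14),-.175,7,.07),((.504,-.037,.115),-.175,1,.07)])
E
```

```text
at [ 0.3544 -0.0211  0.2461] phi -0.221 tilt [-0.005 -0.004 -1.   ] w 0.0849 F [ 1.14  0.55 -0.42] t 1.4333
[0.07, 0.0025, 0.0214, 0.0151, -0.001, 0.001, -0.007, 0.07, 0.0024, 0.0214, 0.0151, -0.001, 0.001, -0.007, 0.07, 0.0022, 0.0214, 0.0151, -0.001, 0.001, -0.007, 0.07, 0.0021, 0.0214, 0.0151, -0.001, 0.001, -0.007, 0.07, 0.0019, 0.0214, 0.0151, -0.001, 0.001, -0.007, 0.07, 0.0018, 0.0214, 0.0151, -0.001, 0.001, -0.007, 0.07, 0.0016, 0.0214, 0.0151, -0.001, 0.001, -0.007, 0.07, 0, 0, 0.025, 0, 0, 0]
```

Emit:
{"method": "apply_moves", "body": {"moves": [0.07,0.0025,0.0214,0.015,0,0,-0.007,0.07,0.0024,0.0214,0.015,0,0,-0.007,0.07,0.0022,0.0214,0.015,0,0,-0.007,0.07,0.002,0.0214,0.015,0,0,-0.007,0.07,0.002,0.0214,0.015,0,0,-0.007,0.07,0.0018,0.0214,0.015,0,0,-0.007,0.07,0.0016,0.021,0.015,0,0,-0.007,0.07,0,0,0.015,0,0,0]}}

```text
clock: 2.1
position: [0.5121, -0.052, 0.1227]
ee_rot: [0.006, 0.771, 0.637, -0.002]
contact_force: [-0.2, -0.9, 0.5]
width: 0.0698
```

```bash
python3 - <<'E'
from h import *
d=shot('wrist','w1.png')
p,R,s=cur(); print(p,R[:,2])
W=world(d);
m=(W[...,2]>.015)&(W[...,2]<.045)&(abs(W[...,0]-.504)<.04)&(abs(W[...,1]+.037)<.04)
P=W[m]; print(m.sum(),P.min(0),P.max(0),np.median(P,0))
plan([((.504,-.037,.04),-.175,5,.07),((.504,-.037,.009),-.175,3,.07)])
E
```

```text
[ 0.50743497 -0.05104406  0.1194381 ] [-0.0052956  -0.00890796 -0.9999463 ]
1197 [ 0.49091254 -0.04950455  0.01500615] [ 0.52382486 -0.0176437   0.03877781] [ 0.50839063 -0.03050539  0.03377443]
at [ 0.5074 -0.051   0.1194] phi -0.191 tilt [-0.005 -0.009 -1.   ] w 0.0698 F [-1.39  0.55 -2.17] t 2.15
[0.07, 0.0028, -0.0012, 0.0159, -0.001, 0.002, -0.003, 0.07, 0.0028, -0.0012, 0.0159, -0.001, 0.002, -0.003, 0.07, 0.0027, -0.0012, 0.0159, -0.001, 0.002, -0.003, 0.07, 0.0027, -0.0012, 0.0159, -0.001, 0.002, -0.003, 0.07, 0.0027, -0.0012, 0.0159, -0.001, 0.002, -0.003, 0.07, 0, 0, 0.0103, 0, 0, 0, 0.07, 0, 0, 0.0103, 0, 0, 0, 0.07, 0, 0, 0.0103, 0, 0, 0]
```

View pics/w1.png

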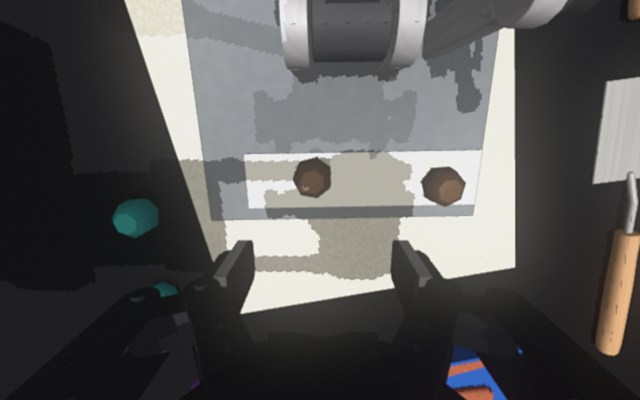

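Emit:
{"method": "apply_moves", "body": {"moves": [0.07,0.004,-0.001,0.01,0,0,-0.003,0.07,0.004,-0.001,0.015,0,0.002,-0.003,0.07,0.004,0,0.015,0,0.002,-0.003,0.07,0.003,0,0.015,0,0.002,-0.003,0.07,0.001,0,0.01,0,0.002,-0.003,0.07,0,0,0.005,0,0,0,0.07,0,0,0,0,0,0,0.07,0,0,0,0,0,0]}}

```text
clock: 2.82
position: [0.5023, -0.0337, 0.0455]
ee_rot: [-0.005, 0.766, 0.642, -0.005]
contact_force: [0.3, 0.5, 1.0]
width: 0.0698
```

```bash
python3 - <<'E'
from h import *
plan([((.506,-.035,.009),-.175,6,.07)])
E
```

```text
at [ 0.5023 -0.0337  0.0455] phi -0.175 tilt [-0.015  0.001 -1.   ] w 0.0698 F [0.28 0.54 0.98] t 2.8167
[0.07, -0.0001, 0.0007, 0.0061, -0.003, 0, 0, 0.07, -0.0001, 0.0007, 0.0061, -0.003, 0, 0, 0.07, -0.0001, 0.0007, 0.0061, -0.003, 0, 0, 0.07, -0.0001, 0.0007, 0.0061, -0.003, 0, 0, 0.07, -0.0001, 0.0007, 0.0061, -0.003, 0, 0, 0.07, -0.0001, 0.0007, 0.0061, -0.003, 0, 0, 0.07, 0, 0, 0, 0, 0, 0, 0.07, 0, 0, 0, 0, 0, 0]
```

Emit:
{"method": "apply_moves", "body": {"moves": [0.07,0,0.0007,0.006,-0.003,0,0,0.07,0,0.0007,0.006,-0.003,0,0,0.07,0,0.0007,0.006,-0.003,0,0,0.07,0,0.0007,0.006,-0.003,0,0,0.07,0,0.0007,0.006,-0.003,0,0,0.07,0,0.0005,0.003,0,0,0,0.07,0,0,0.001,0,0,0,0.03,0,0,0,0,0,0]}}

```text
clock: 3.48
position: [0.5079, -0.0352, 0.0105]
ee_rot: [0.003, 0.767, 0.642, 0.001]
contact_force: [0.6, -0.3, 0.2]
width: 0.0594
```

Emit:
{"method": "apply_moves", "body": {"moves": [0.02,0,0,0,0,0,0,0.02,0,0,0,0,0,0,0.02,0,0,0,0,0,0,0.02,0,0,0,0,0,0,0.02,0,0,0,0,0,0,0.02,0,0,0,0,0,0,0.02,0,0,0,0,0,0,0.02,0,0,0,0,0,0]}}

```text
clock: 4.15
position: [0.5086, -0.0353, 0.0112]
ee_rot: [0.004, 0.766, 0.642, 0.002]
contact_force: [0.3, 0.5, -0.6]
width: 0.0327
```

```bash
python3 - <<'E'
from h import *
c=Ro.from_euler
plan([((.506,-.035,.13),-.175,5,.02),((.48,-.20,.15),-.1,5,.02),((.468,-.285,.12),.082,4,.02),((.468,-.285,.06),.082,2,.02)])
E
```

```text
at [ 0.5086 -0.0353  0.0112] phi -0.176 tilt [ 0.007 -0.003 -1.   ] w 0.0327 F [ 0.31  0.5  -0.65] t 4.15
[0.02, -0.0001, -0.0003, -0.0238, 0.002, 0, 0, 0.02, -0.0001, -0.0004, -0.0238, 0.002, 0, 0, 0.02, -0.0001, -0.0004, -0.0238, 0.002, 0, 0, 0.02, -0.0001, -0.0004, -0.0238, 0.002, 0, 0, 0.02, 0, -0.0005, -0.0238, 0.002, 0, 0, 0.02, -0.0334, 0.0006, -0.004, 0, 0, -0.015, 0.02, -0.0334, 0.0001, -0.004, 0, 0, -0.015, 0.02, -0.0334, -0.0004, -0.004, 0, 0, -0.015]
[0.02, -0.0334, -0.0009, -0.004, 0, 0, -0.015, 0.02, -0.0334, -0.0014, -0.004, 0, 0, -0.015, 0.02, -0.0214, -0.0009, 0.0075, 0, 0, -0.046, 0.02, -0.0214, -0.0018, 0.0075, 0, 0, -0.045, 0.02, -0.0213, -0.0028, 0.0075, 0, 0, -0.046, 0.02, -0.0211, -0.0038, 0.0075, 0, 0, -0.045, 0.02, 0, 0, 0.03, 0, 0, 0, 0.02, 0, 0, 0.03, 0, 0, 0]
```

Emit:
{"method": "apply_moves", "body": {"moves": [0.02,0,0,-0.02,0.002,0,0,0.02,0,0,-0.024,0.002,0,0,0.02,0,0,-0.024,0,0,0,0.02,0,0,-0.024,0,0,0,0.02,-0.01,0,-0.024,0,0,0,0.02,-0.03,0,-0.01,0,0,-0.015,0.02,-0.033,-0.001,-0.004,0,0,-0.015,0.02,-0.033,-0.002,0,0,0,-0.015]}}

```text
clock: 4.82
position: [0.4874, -0.1365, 0.1463]
ee_rot: [-0.0, 0.748, 0.664, 0.0]
contact_force: [0.3, 0.1, -1.5]
width: 0.0329
```

```bash
python3 - <<'E'
from h import *
plan([((.463,-.292,.12),.082,7,.02),((.463,-.292,.10),.082,1,.02)])
E
```

```text
at [ 0.4874 -0.1365  0.1463] phi -0.12 tilt [ 0.  0. -1.] w 0.0329 F [ 0.34  0.05 -1.53] t 4.8167
[0.02, -0.0225, -0.0008, 0.0038, 0, 0, -0.029, 0.02, -0.0224, -0.0015, 0.0038, 0, 0, -0.029, 0.02, -0.0224, -0.0021, 0.0038, 0, 0, -0.029, 0.02, -0.0223, -0.0027, 0.0038, 0, 0, -0.029, 0.02, -0.0222, -0.0034, 0.0038, 0, 0, -0.029, 0.02, -0.0221, -0.004, 0.0038, 0, 0, -0.029, 0.02, -0.022, -0.0047, 0.0038, 0, 0, -0.029, 0.02, 0, 0, 0.02, 0, 0, 0]
```

Emit:
{"method": "apply_moves", "body": {"moves": [0.02,-0.022,-0.001,0.003,0,0,-0.029,0.02,-0.022,-0.0015,0.003,0,0,-0.029,0.02,-0.022,-0.002,0.003,0,0,-0.029,0.02,-0.022,-0.0027,0.003,0,0,-0.029,0.02,-0.022,-0.0034,0.003,0,0,-0.029,0.02,-0.021,-0.004,0.003,0,0,-0.029,0.02,-0.012,-0.0047,0.003,0,0,-0.029,0.02,0,0,0,0,0,0]}}

```text
clock: 5.48
position: [0.4605, -0.2927, 0.1267]
ee_rot: [0.004, 0.675, 0.738, -0.0]
contact_force: [-0.2, 0.1, -0.3]
width: 0.0325
```

```bash
python3 - <<'E'
from h import *
plan([((.463,-.292,.04),.082,5,.02)])
E
```

```text
at [ 0.4605 -0.2927  0.1267] phi 0.089 tilt [ 0.005 -0.006 -1.   ] w 0.0325 F [-0.19  0.09 -0.29] t 5.4833
[0.02, 0.0002, 0.0004, 0.0173, 0.001, 0.001, 0.001, 0.02, 0.0002, 0.0004, 0.0173, 0.001, 0.001, 0.001, 0.02, 0.0002, 0.0005, 0.0173, 0.001, 0.001, 0.001, 0.02, 0.0001, 0.0005, 0.0173, 0.001, 0.001, 0.001, 0.02, 0.0001, 0.0005, 0.0173, 0.001, 0.001, 0.001, 0.02, 0, 0, 0, 0, 0, 0, 0.02, 0, 0, 0, 0, 0, 0, 0.02, 0, 0, 0, 0, 0, 0]
```

Emit:
{"method": "apply_moves", "body": {"moves": [0.02,0,0,0.016,0.001,0.001,0,0.02,0,0,0.018,0.001,0.001,0,0.02,0,0,0.018,0.001,0.001,0,0.02,0,0,0.018,0,0,0,0.02,0,0,0.012,0,0,0,0.02,0,0,0.003,0,0,0,0.02,0,0,0,0,0,0,0.055,0,0,0,0,0,0]}}

```text
clock: 6.15
position: [0.4625, -0.2893, 0.0402]
ee_rot: [0.002, 0.678, 0.735, 0.001]
contact_force: [-0.0, -0.4, -0.6]
width: 0.0437
```

Emit:
{"method": "apply_moves", "body": {"moves": [0.055,0,0,0,0,0,0,0.055,0,0,0,0,0,0,0.055,0,0,0,0,0,0,0.055,0,0,-0.015,0,0,0,0.055,0,0,-0.025,0,0,0,0.055,0,0,-0.025,0,0,0,0.055,0,0,-0.025,0,0,0,0.055,0,0,-0.015,0,0,0]}}

```text
clock: 6.82
position: [0.4617, -0.288, 0.1508]
ee_rot: [0.002, 0.678, 0.735, 0.001]
contact_force: [0.8, -0.0, 0.3]
width: 0.055
```

```bash
python3 - <<'E'
from h import *
d=shot('wrist','w2.png')
plan([((.55,-.17,.145),-.05,6,.07),((.612,-.066,.13),-.175,6,.07),((.612,-.066,.10),-.175,2,.07)])
E
```

```text
at [ 0.4631 -0.2891  0.1534] phi 0.08 tilt [ 0.008 -0.003 -1.   ] w 0.0549 F [ 1.98 -0.24  1.65] t 6.8667
[0.07, 0.0186, 0.016, 0.0014, 0.001, 0.001, 0.022, 0.07, 0.019, 0.0156, 0.0014, 0.001, 0.001, 0.022, 0.07, 0.0193, 0.0152, 0.0014, 0.001, 0.001, 0.022, 0.07, 0.0196, 0.0148, 0.0014, 0.001, 0.001, 0.022, 0.07, 0.0199, 0.0143, 0.0014, 0.001, 0.001, 0.022, 0.07, 0.0203, 0.0139, 0.0014, 0.001, 0.001, 0.022, 0.07, 0.0178, 0.0095, 0.0025, 0, 0, 0.021, 0.07, 0.018, 0.0091, 0.0025, 0, 0, 0.021]
[0.07, 0.0182, 0.0087, 0.0025, 0, 0, 0.021, 0.07, 0.0184, 0.0083, 0.0025, 0, 0, 0.021, 0.07, 0.0186, 0.0079, 0.0025, 0, 0, 0.021, 0.07, 0.0187, 0.0075, 0.0025, 0, 0, 0.021, 0.07, 0, 0, 0.015, 0, 0, 0, 0.07, 0, 0, 0.015, 0, 0, 0, 0.07, 0, 0, 0, 0, 0, 0, 0.07, 0, 0, 0, 0, 0, 0]
```

View pics/w2.png

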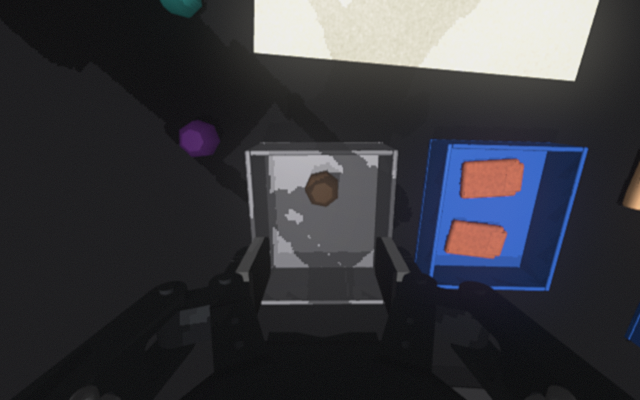

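The lighter lump lies in the grey bin, at wrist (321,188). Next is the dark lump.

Emit:
{"method": "apply_moves", "body": {"moves": [0.07,0.0186,0.016,0.0014,0,0,0.022,0.07,0.019,0.0156,0.0014,0,0,0.022,0.07,0.0193,0.0152,0.0014,0,0,0.022,0.07,0.0196,0.0148,0.0014,0,0,0.022,0.07,0.02,0.0143,0.0014,0,0,0.022,0.07,0.02,0.0139,0.0014,0,0,0.022,0.07,0.0178,0.0095,0.0025,0,0,0.021,0.07,0.018,0.009,0.0025,0,0,0.021]}}

```text
clock: 7.53
position: [0.5772, -0.1367, 0.1463]
ee_rot: [0.013, 0.745, 0.667, 0.003]
contact_force: [-0.6, -0.6, -0.6]
width: 0.0701
```

```bash
python3 - <<'E'
from h import *
plan([((.612,-.066,.12),-.175,6,.07)])
E
```

```text
at [ 0.5772 -0.1367  0.1463] phi -0.111 tilt [ 0.022 -0.015 -1.   ] w 0.0701 F [-0.6  -0.62 -0.61] t 7.5333
[0.07, 0.0124, 0.0043, 0.0043, 0.004, 0.002, 0.011, 0.07, 0.0124, 0.0042, 0.0043, 0.004, 0.002, 0.011, 0.07, 0.0125, 0.0041, 0.0043, 0.004, 0.002, 0.011, 0.07, 0.0125, 0.004, 0.0043, 0.004, 0.002, 0.011, 0.07, 0.0125, 0.0039, 0.0044, 0.004, 0.002, 0.011, 0.07, 0.0126, 0.0038, 0.0044, 0.004, 0.002, 0.011, 0.07, 0, 0, 0, 0, 0, 0, 0.07, 0, 0, 0, 0, 0, 0]
```

Emit:
{"method": "apply_moves", "body": {"moves": [0.07,0.012,0.004,0.004,0.004,0.002,0.011,0.07,0.012,0.004,0.004,0.004,0.002,0.011,0.07,0.012,0.004,0.004,0.004,0.002,0.011,0.07,0.012,0.004,0.004,0.004,0.002,0.011,0.07,0.012,0.003,0.004,0.004,0.002,0.011,0.07,0.006,0.001,0.004,0.002,0.002,0.008,0.07,0,0,0,0,0,0,0.07,0,0,0,0,0,0]}}

```text
clock: 8.2
position: [0.61, -0.0665, 0.1209]
ee_rot: [0.001, 0.766, 0.643, 0.002]
contact_force: [-1.2, -0.0, 0.9]
width: 0.0702
```

```bash
python3 - <<'E'
from h import *
d=shot('wrist','w3.png')
W=world(d);
m=(W[...,2]>.015)&(W[...,2]<.045)&(abs(W[...,0]-.613)<.03)&(abs(W[...,1]+.065)<.03)
P=W[m]; print(m.sum(),P.min(0),P.max(0),np.median(P,0))
plan([((.613,-.065,.04),-.175,6,.07)])
E
```

```text
1180 [ 0.60121978 -0.07834316  0.01502204] [ 0.63379309 -0.04624567  0.03880568] [ 0.61700488 -0.05869596  0.03354224]
at [ 0.6098 -0.0666  0.1209] phi -0.174 tilt [ 0.005  0.002 -1.   ] w 0.07 F [-0.07 -0.68 -0.75] t 8.25
[0.07, 0.0003, 0.0004, 0.0135, 0.001, 0, 0, 0.07, 0.0003, 0.0004, 0.0135, 0.001, 0, 0, 0.07, 0.0003, 0.0004, 0.0135, 0.001, 0, 0, 0.07, 0.0003, 0.0004, 0.0135, 0.001, 0, 0, 0.07, 0.0003, 0.0005, 0.0135, 0.001, 0, 0, 0.07, 0.0004, 0.0005, 0.0135, 0.001, 0, 0, 0.07, 0, 0, 0, 0, 0, 0, 0.07, 0, 0, 0, 0, 0, 0]
```

View pics/w3.png

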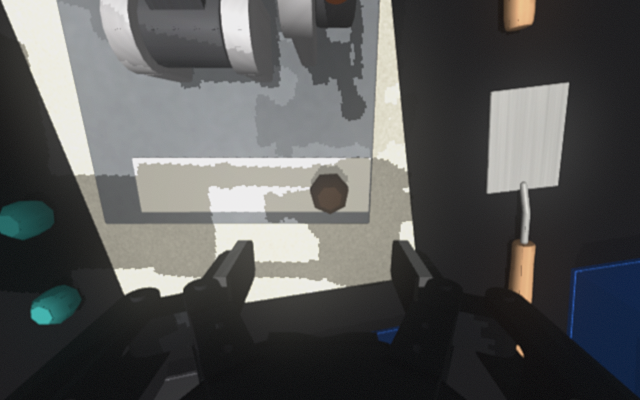

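Wrist: dark lump at (329,192), between the open fingers. Measured centre is about (0.615, -0.063). I'll descend now.

Emit:
{"method": "apply_moves", "body": {"moves": [0.07,0.001,0.001,0.013,0.001,0,0,0.07,0.001,0.001,0.0135,0.001,0,0,0.07,0.001,0.001,0.0135,0.001,0,0,0.07,0.0005,0.001,0.0135,0.001,0,0,0.07,0,0.001,0.0135,0,0,0,0.07,0,0,0.01,0,0,0,0.07,0,0,0,0,0,0,0.07,0,0,0,0,0,0]}}

```text
clock: 8.92
position: [0.6161, -0.0708, 0.0451]
ee_rot: [0.003, 0.767, 0.641, 0.002]
contact_force: [0.5, -0.2, -0.7]
width: 0.07
```

```bash
python3 - <<'E'
from h import *
plan([((.615,-.063,.0095),-.175,6,.07)])
E
```

```text
at [ 0.6161 -0.0708  0.0451] phi -0.178 tilt [ 0.008 -0.002 -1.   ] w 0.07 F [ 0.51 -0.18 -0.67] t 8.9167
[0.07, 0.0013, -0.0005, 0.0059, 0.001, 0, -0.001, 0.07, 0.0013, -0.0005, 0.0059, 0.001, 0, -0.001, 0.07, 0.0012, -0.0004, 0.0059, 0.001, 0, -0.001, 0.07, 0.0012, -0.0004, 0.0059, 0.001, 0, -0.001, 0.07, 0.0012, -0.0004, 0.0059, 0.001, 0, -0.001, 0.07, 0.0012, -0.0004, 0.0059, 0.001, 0, -0.001, 0.07, 0, 0, 0, 0, 0, 0, 0.07, 0, 0, 0, 0, 0, 0]
```

Emit:
{"method": "apply_moves", "body": {"moves": [0.07,0.003,0,0.004,0,0,0,0.07,0.003,0,0.006,0,0,0,0.07,0.002,0,0.006,0,0,0,0.07,0,0,0.006,0,0,0,0.07,0,0,0.006,0,0,0,0.07,0,0,0.005,0,0,0,0.07,0,0,0.001,0,0,0,0.07,0,0,0,0,0,0]}}

```text
clock: 9.58
position: [0.6195, -0.0628, 0.0104]
ee_rot: [0.005, 0.767, 0.641, 0.004]
contact_force: [-0.5, 0.0, 0.2]
width: 0.07
```

```bash
python3 - <<'E'
from h import *
plan([((.615,-.063,.0095),-.175,2,.02)])
E
```

```text
at [ 0.6195 -0.0628  0.0104] phi -0.178 tilt [ 0.012 -0.003 -1.   ] w 0.07 F [-0.45  0.05  0.17] t 9.5833
[0.02, -0.0005, -0.0022, 0.0004, 0.006, 0.001, -0.002, 0.02, -0.0005, -0.0022, 0.0005, 0.006, 0.001, -0.002, 0.02, 0, 0, 0, 0, 0, 0, 0.02, 0, 0, 0, 0, 0, 0, 0.02, 0, 0, 0, 0, 0, 0, 0.02, 0, 0, 0, 0, 0, 0, 0.02, 0, 0, 0, 0, 0, 0, 0.02, 0, 0, 0, 0, 0, 0]
```

Emit:
{"method": "apply_moves", "body": {"moves": [0.02,0,-0.002,0,0.005,0,0,0.02,0,-0.001,0,0.005,0,0,0.02,0,0,0,0,0,0,0.02,0,0,0,0,0,0,0.02,0,0,0,0,0,0,0.02,0,0,0,0,0,0,0.02,0,0,0,0,0,0,0.02,0,0,0,0,0,0]}}

```text
clock: 10.25
position: [0.6169, -0.0625, 0.0111]
ee_rot: [0.002, 0.767, 0.641, 0.0]
contact_force: [-0.6, -0.1, 0.0]
width: 0.0328
```

```bash
python3 - <<'E'
from h import *
plan([((.615,-.066,.12),-.175,5,.02),((.54,-.22,.15),-.05,6,.02),((.462,-.335,.14),.082,5,.02)])
E
```

```text
at [ 0.6169 -0.0625  0.0111] phi -0.179 tilt [ 0.003 -0.002 -1.   ] w 0.0328 F [-0.64 -0.11  0.01] t 10.25
[0.02, -0.0008, -0.0002, -0.0218, 0.001, 0, -0.001, 0.02, -0.0008, -0.0002, -0.0218, 0.001, 0, -0.001, 0.02, -0.0008, -0.0002, -0.0218, 0.001, 0, -0.001, 0.02, -0.0008, -0.0002, -0.0218, 0.001, 0, -0.001, 0.02, -0.0008, -0.0002, -0.0218, 0.001, 0, -0.001, 0.02, -0.0275, -0.0078, -0.005, 0, 0, -0.021, 0.02, -0.0273, -0.0084, -0.005, 0, 0, -0.021, 0.02, -0.0271, -0.009, -0.005, 0, 0, -0.021]
[0.02, -0.0269, -0.0095, -0.005, 0, 0, -0.021, 0.02, -0.0267, -0.0101, -0.005, 0, 0, -0.021, 0.02, -0.0265, -0.0107, -0.005, 0, 0, -0.021, 0.02, -0.0238, -0.0144, 0.002, 0, 0, -0.026, 0.02, -0.0234, -0.0151, 0.002, 0, 0, -0.026, 0.02, -0.023, -0.0157, 0.002, 0, 0, -0.026, 0.02, -0.0225, -0.0163, 0.002, 0, 0, -0.026, 0.02, -0.0221, -0.0169, 0.002, 0, 0, -0.026]
```

Emit:
{"method": "apply_moves", "body": {"moves": [0.02,-0.001,0,-0.018,0.001,0,0,0.02,-0.001,0,-0.022,0,0,0,0.02,-0.001,0,-0.022,0,0,0,0.02,-0.001,0,-0.022,0,0,0,0.02,-0.002,0,-0.022,0,0,0,0.02,-0.027,-0.0078,-0.01,0,0,-0.021,0.02,-0.027,-0.0084,-0.005,0,0,-0.021,0.02,-0.027,-0.009,-0.005,0,0,-0.021]}}

```text
clock: 10.92
position: [0.5778, -0.1412, 0.1402]
ee_rot: [-0.001, 0.743, 0.669, -0.0]
contact_force: [1.2, 0.3, -0.9]
width: 0.0327
```

Emit:
{"method": "apply_moves", "body": {"moves": [0.02,-0.027,-0.0095,-0.005,0,0,-0.021,0.02,-0.0267,-0.01,-0.005,0,0,-0.021,0.02,-0.0265,-0.0107,-0.003,0,0,-0.021,0.02,-0.0238,-0.0144,0,0,0,-0.026,0.02,-0.0234,-0.015,0,0,0,-0.026,0.02,-0.023,-0.0157,0,0,0,-0.026,0.02,-0.018,-0.013,0,0,0,-0.026,0.02,-0.01,-0.01,0,0,0,-0.026]}}

```text
clock: 11.58
position: [0.4685, -0.3284, 0.1568]
ee_rot: [0.002, 0.672, 0.741, -0.0]
contact_force: [0.4, -0.4, -0.2]
width: 0.0325
```

```bash
python3 - <<'E'
from h import *
plan([((.462,-.338,.12),.082,4,.02),((.462,-.338,.045),.082,4,.02)])
E
```

```text
at [ 0.4685 -0.3284  0.1568] phi 0.098 tilt [ 0.003 -0.004 -1.   ] w 0.0325 F [ 0.37 -0.38 -0.16] t 11.5833
[0.02, -0.0022, -0.0019, 0.0092, 0.001, 0.001, 0.004, 0.02, -0.0022, -0.0019, 0.0092, 0.001, 0.001, 0.004, 0.02, -0.0022, -0.0018, 0.0092, 0.001, 0.001, 0.004, 0.02, -0.0023, -0.0018, 0.0092, 0.001, 0.001, 0.004, 0.02, 0, 0, 0.0187, 0, 0, 0, 0.02, 0, 0, 0.0187, 0, 0, 0, 0.02, 0, 0, 0.0187, 0, 0, 0, 0.02, 0, 0, 0.0187, 0, 0, 0]
```

Emit:
{"method": "apply_moves", "body": {"moves": [0.02,-0.0022,-0.0019,0.009,0.001,0.001,0.004,0.02,-0.0022,-0.0019,0.009,0.001,0.001,0.004,0.02,-0.0022,-0.0018,0.009,0.001,0.001,0.004,0.02,-0.002,-0.001,0.009,0,0,0.004,0.02,0,0,0.0187,0,0,0,0.02,0,0,0.0187,0,0,0,0.02,0,0,0.018,0,0,0,0.02,0,0,0.015,0,0,0]}}

```text
clock: 12.25
position: [0.4643, -0.3377, 0.0439]
ee_rot: [0.002, 0.68, 0.734, 0.0]
contact_force: [-0.7, 1.1, -0.1]
width: 0.0328
```

```bash
python3 - <<'E'
from h import *
print(cur()[0],cur()[2]['width'])
E
```

```text
[ 0.46427596 -0.33769092  0.04385097] 0.03277404212836298
```

Emit:
{"method": "apply_moves", "body": {"moves": [0.02,0,0,0,0,0,0,0.055,0,0,0,0,0,0,0.055,0,0,0,0,0,0,0.055,0,0,0,0,0,0,0.055,0,0,-0.015,0,0,0,0.055,0,0,-0.025,0,0,0,0.055,0,0,-0.03,0,0,0,0.055,0,0,-0.03,0,0,0]}}

```text
clock: 12.92
position: [0.462, -0.3303, 0.1383]
ee_rot: [-0.008, 0.678, 0.735, 0.001]
contact_force: [0.3, -1.0, -0.6]
width: 0.0552
```

```bash
python3 - <<'E'
from h import *
d=shot('wrist','w4.png')
s=shot('scene','s4.png');cv2.imwrite('pics/s4z.png',cv2.resize(s['image'][160:310,150:430],None,fx=2.8,fy=2.8,interpolation=cv2.INTER_CUBIC)[:,:,::-1])
# push path
h=np.array([0,-.085]);
def foot(th,r):
    e=np.radians(80)-th; return -r*np.cos(e),.125+r*np.sin(e)
for th in [0,.2,.4,.6,.8,1,1.1,1.2]:
    x,z=foot(th,.150); print(th,x,z,sw(x,-.085).round(4))
print(sw(.05,-.085),sw(-.15,-.085))
E
```

```text
0 -0.02604722665003956 0.2727211629518312 [0.6296 0.0218]
0.2 -0.054875680873067954 0.264601789561299 [ 0.6246 -0.0066]
0.4 -0.08151641486991203 0.2509169333598797 [ 0.6199 -0.0328]
0.6 -0.1049073466458152 0.23221216637926298 [ 0.6158 -0.0559]
0.8 -0.1241159535652259 0.20923318865266044 [ 0.6125 -0.0748]
1 -0.1383764490865316 0.18289609950767433 [ 0.61   -0.0888]
1.1 -0.14346510864185746 0.1687922664677227 [ 0.6091 -0.0938]
1.2 -0.14712031225489375 0.1542508755770243 [ 0.6085 -0.0974]
[0.64293456 0.09666354] [ 0.60795611 -0.10025398]
```

View pics/w4.png

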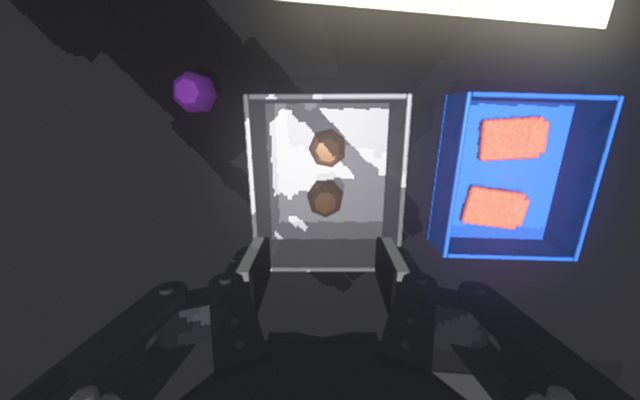

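View pics/s4z.png

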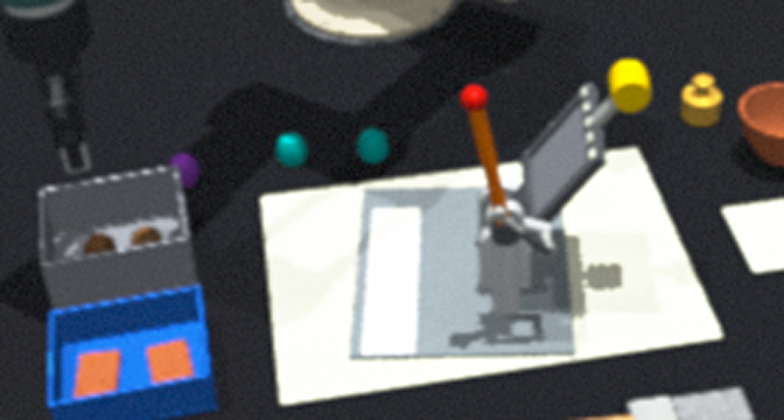

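Wrist: both lumps are in the grey bin, at (327,147) and (325,198). The scene shows a clear plate with the foot still up. I'll close the jaws, rise, and go to the +x side of the kickstand.

```bash
python3 - <<'E'
from h import *
a=sw(.045,-.085)
plan([((.47,-.28,.34),0.03,8,.0),((*a,.35),-.175,14,.0),((*a,.32),-.175,2,0)])
E
```

```text
at [ 0.4653 -0.3333  0.1431] phi 0.08 tilt [-0.001  0.004 -1.   ] w 0.0549 F [ 0.9  -0.65  0.38] t 13.0167
[0, 0.0067, 0.0011, -0.0246, 0, 0, 0.006, 0, 0.0067, 0.0011, -0.0246, 0, 0, 0.006, 0, 0.0067, 0.001, -0.0246, 0, 0, 0.006, 0, 0.0067, 0.001, -0.0246, 0, 0, 0.006, 0, 0.0067, 0.0009, -0.0246, 0, 0, 0.006, 0, 0.0067, 0.0009, -0.0246, 0, 0, 0.006, 0, 0.0067, 0.0009, -0.0246, 0, 0, 0.006, 0, 0.0067, 0.0008, -0.0246, 0, 0, 0.006]
[0, 0.0262, 0.0131, -0.0007, 0, 0, 0.015, 0, 0.0264, 0.0127, -0.0007, 0, 0, 0.015, 0, 0.0265, 0.0123, -0.0007, 0, 0, 0.015, 0, 0.0267, 0.0119, -0.0007, 0, 0, 0.015, 0, 0.0269, 0.0115, -0.0007, 0, 0, 0.015, 0, 0.0271, 0.0111, -0.0007, 0, 0, 0.015, 0, 0.0272, 0.0107, -0.0007, 0, 0, 0.015, 0, 0.0274, 0.0103, -0.0007, 0, 0, 0.015]
[0, 0.0275, 0.0099, -0.0007, 0, 0, 0.015, 0, 0.0277, 0.0095, -0.0007, 0, 0, 0.015, 0, 0.0278, 0.0091, -0.0007, 0, 0, 0.015, 0, 0.0279, 0.0087, -0.0007, 0, 0, 0.015, 0, 0.0281, 0.0083, -0.0007, 0, 0, 0.015, 0, 0.0282, 0.0079, -0.0007, 0, 0, 0.015, 0, 0, 0, 0.015, 0, 0, 0, 0, 0, 0, 0.015, 0, 0, 0]
```

Emit:
{"method": "apply_moves", "body": {"moves": [0,0.004,0.001,-0.026,0,0,0.006,0,0.0067,0.001,-0.026,0,0,0.006,0,0.0067,0.001,-0.026,0,0,0.006,0,0.0067,0.001,-0.026,0,0,0.006,0,0.0067,0.001,-0.026,0,0,0.006,0,0.0067,0.001,-0.026,0,0,0.006,0,0.0067,0.001,-0.026,0,0,0.006,0,0.0067,0.001,-0.026,0,0,0.006]}}

```text
clock: 13.68
position: [0.4682, -0.2792, 0.3601]
ee_rot: [-0.001, 0.697, 0.717, 0.001]
contact_force: [-0.1, 0.4, 0.5]
width: -0.0
```

Emit:
{"method": "apply_moves", "body": {"moves": [0,0.026,0.013,0,0,0,0.015,0,0.0264,0.0127,0,0,0,0.015,0,0.0265,0.0123,0,0,0,0.015,0,0.0267,0.012,0,0,0,0.015,0,0.027,0.0115,0,0,0,0.015,0,0.027,0.011,0,0,0,0.015,0,0.027,0.0107,0,0,0,0.015,0,0.0274,0.0103,0,0,0,0.015]}}

```text
clock: 14.35
position: [0.5723, -0.0644, 0.3735]
ee_rot: [0.013, 0.744, 0.668, 0.004]
contact_force: [0.6, 0.3, -0.2]
width: 0.0003
```

```bash
python3 - <<'E'
from h import *
a=sw(.045,-.085)
plan([((*a,.355),-.175,6,.0),((*a,.33),-.175,2,0)])
E
```

```text
at [ 0.5723 -0.0644  0.3735] phi -0.108 tilt [ 0.023 -0.013 -1.   ] w 0.0003 F [ 0.6   0.25 -0.24] t 14.35
[0, 0.0272, 0.0087, 0.003, 0.004, 0.002, 0.011, 0, 0.0273, 0.0084, 0.003, 0.004, 0.002, 0.011, 0, 0.0273, 0.0081, 0.003, 0.004, 0.002, 0.011, 0, 0.0274, 0.0078, 0.003, 0.004, 0.002, 0.011, 0, 0.0275, 0.0075, 0.0031, 0.004, 0.002, 0.011, 0, 0.0276, 0.0072, 0.0031, 0.004, 0.002, 0.011, 0, 0, 0, 0.0125, 0, 0, 0, 0, 0, 0, 0.0125, 0, 0, 0]
```

Emit:
{"method": "apply_moves", "body": {"moves": [0,0.027,0.0087,0,0.004,0.002,0.011,0,0.0273,0.0084,0,0.004,0.002,0.011,0,0.0273,0.008,0.002,0.004,0.002,0.011,0,0.0274,0.0078,0.003,0.004,0.002,0.011,0,0.0275,0.0075,0.003,0.004,0.002,0.011,0,0.022,0.006,0.003,0.004,0.002,0.011,0,0,0,0,0,0,0,0,0,0,0,0,0,0]}}

```text
clock: 15.02
position: [0.6433, 0.1023, 0.3644]
ee_rot: [0.001, 0.764, 0.645, 0.005]
contact_force: [-0.5, 0.7, 0.3]
width: 0.0
```

```bash
python3 - <<'E'
from h import *
for n in ['scene','top']:
    s=shot(n,n+'5.png')
s=np.load('pics/scene5.npz');cv2.imwrite('pics/s5z.png',cv2.resize(s['image'][60:310,200:430],None,fx=2.3,fy=2.3,interpolation=cv2.INTER_CUBIC)[:,:,::-1])
p=cur()[0];print('stand',RS.T@(p[:2]-O))
def tcp(th,r=.12):
    e=np.radians(80)-th; return -r*np.cos(e)+.007*np.sin(e)+.011, .125+r*np.sin(e)+.007*np.cos(e)
for th in [-.1,0,.2,.4,.6,.8,1,1.1,1.2,1.3]:print(th,np.round(tcp(th),4))
plan([((*sw(.03,-.085),.25),-.175,6,0)])
E
```

```text
stand [ 0.05459519 -0.08423694]
-0.1 [0.009  0.2452]
0 [-0.0029  0.2444]
0.2 [-0.0264  0.2392]
0.4 [-0.0483  0.2295]
0.6 [-0.0679  0.2157]
0.8 [-0.0844  0.1982]
1 [-0.097   0.1778]
1.1 [-0.1017  0.1667]
1.2 [-0.1053  0.1553]
1.3 [-0.1078  0.1435]
at [0.643  0.1013 0.3644] phi -0.171 tilt [ 0.009  0.005 -1.   ] w -0.0003 F [ 0.05 -0.14  0.95] t 15.1167
[0, -0.0042, 0, 0.019, 0.001, -0.001, 0.001, 0, -0.0042, 0, 0.0191, 0.001, -0.001, 0.001, 0, -0.0042, 0, 0.0191, 0.001, -0.001, 0.001, 0, -0.0042, 0, 0.0191, 0.001, -0.001, 0.001, 0, -0.0041, 0.0001, 0.0191, 0.001, -0.001, 0.001, 0, -0.0041, 0.0001, 0.0191, 0.001, -0.001, 0.001, 0, 0, 0, 0, 0, 0, 0, 0, 0, 0, 0, 0, 0, 0]
```

View pics/s5z.png

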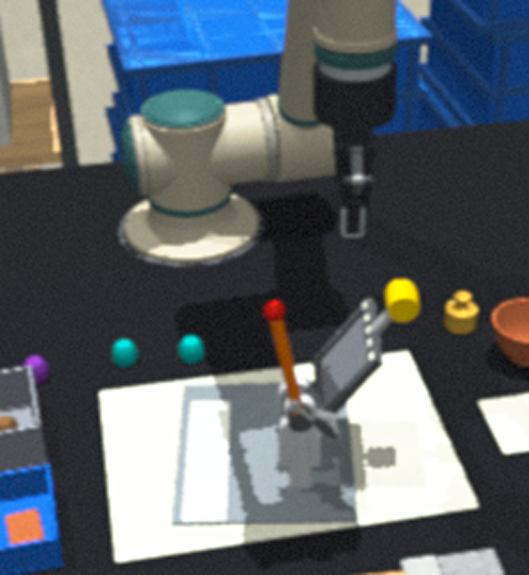

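The closed gripper hangs above and to the +x side of the red foot (fingertips (352,235), foot (273,310) in the crop). Descending beside the leg.

Emit:
{"method": "apply_moves", "body": {"moves": [0,-0.002,0,0.018,0.001,-0.001,0,0,-0.003,0,0.019,0.001,-0.001,0,0,-0.004,0,0.019,0.001,-0.001,0,0,-0.004,0,0.019,0,0,0,0,-0.004,0,0.019,0,0,0,0,-0.003,0,0.016,0,0,0,0,0,0,0.003,0,0,0,0,0,0,0,0,0,0]}}

```text
clock: 15.78
position: [0.6384, 0.0705, 0.254]
ee_rot: [0.006, 0.768, 0.64, 0.006]
contact_force: [1.0, -0.3, -0.4]
width: -0.0
```

```bash
python3 - <<'E'
from h import *
p,R,s=cur();print('stand',RS.T@(p[:2]-O),p[2],R.round(3))
E
```

```text
stand [ 0.0234489  -0.08509643] 0.2539858312546172 [[ 0.181  0.983  0.016]
 [ 0.984 -0.181 -0.001]
 [ 0.002  0.016 -1.   ]]
```

Emit:
{"method": "apply_moves", "body": {"moves": [0,-0.009,0,0.003,0.004,0,-0.002,0,-0.009,0,0.003,0.004,0,-0.002,0,-0.009,0,0.002,0.004,0,-0.002,0,-0.009,0,0.002,0,0,0,0,-0.009,0,0.002,0,0,0,0,-0.009,0,0.003,0,0,0,0,-0.009,0,0.004,0,0,0,0,-0.009,0,0.004,0,0,0]}}

```text
clock: 16.45
position: [0.6269, -0.0046, 0.2351]
ee_rot: [0.002, 0.766, 0.643, 0.007]
contact_force: [0.6, 2.5, -0.1]
width: 0.0
```

```bash
python3 - <<'E'
from h import *
p,R,s=cur();print('stand',RS.T@(p[:2]-O),p[2],R[:,2].round(3),s['contact_force'])
E
```

```text
stand [-0.05247901 -0.08695385] 0.23513361734528254 [ 0.014  0.007 -1.   ] [ 0.59339459  2.48168177 -0.10994235]
```

Emit:
{"method": "apply_moves", "body": {"moves": [0,-0.008,-0.001,0.006,0.002,0,0,0,-0.008,-0.001,0.006,0.002,0,0,0,-0.007,0,0.007,0,0,0,0,-0.007,0,0.007,0,0,0,0,-0.006,0,0.008,0,0,0,0,-0.006,0,0.009,0,0,0,0,-0.005,0,0.009,0,0,0,0,-0.004,0,0.009,0,0,0]}}

```text
clock: 17.12
position: [0.6156, -0.0636, 0.1683]
ee_rot: [0.003, 0.767, 0.642, 0.005]
contact_force: [0.9, 0.3, -0.3]
width: -0.0
```

```bash
python3 - <<'E'
from h import *
p,R,s=cur();print('stand',RS.T@(p[:2]-O),p[2],R[:,2].round(3),s['contact_force'])
E
```

```text
stand [-0.11254403 -0.08608919] 0.1682510564956441 [ 0.011  0.002 -1.   ] [ 0.90657461  0.29150474 -0.29155183]
```

```bash
python3 - <<'E'
from h import *
s=shot('scene','s6.png');cv2.imwrite('pics/s6z.png',cv2.resize(s['image'][130:310,150:430],None,fx=2.8,fy=2.8,interpolation=cv2.INTER_CUBIC)[:,:,::-1])
E
```

```text
(no output)
```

View pics/s6z.png

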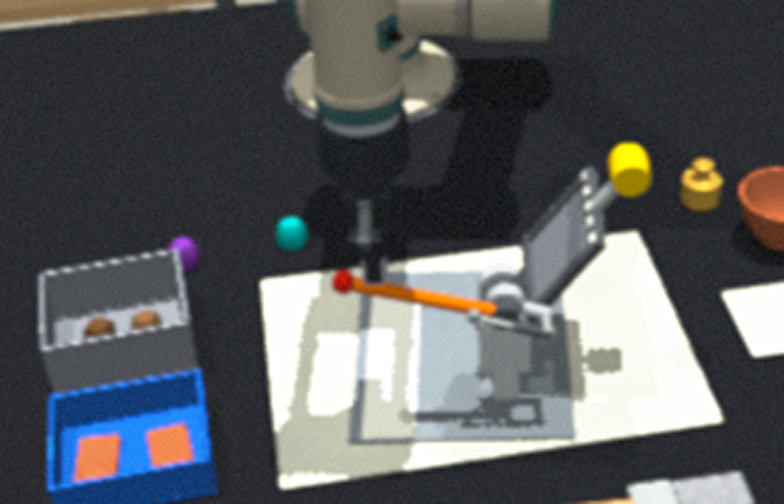

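The leg is near its dead centre, with the foot at (343,281) and the fingertip just behind it. I'll press further down.

Emit:
{"method": "apply_moves", "body": {"moves": [0,0.001,0,0.006,0,0,0,0,0.001,0,0.007,0,0,0,0,0.001,0,0.007,0,0,0,0,0,0,0.007,0,0,0,0,0,0,0.006,0,0,0,0,0,0,0,0,0,0,0,0,0,0,0,0,0,0,0,0,0,0,0,0]}}

```text
clock: 17.83
position: [0.6145, -0.0599, 0.1276]
ee_rot: [0.0, 0.766, 0.643, 0.002]
contact_force: [-0.1, -0.0, 0.3]
width: -0.0002
```

```bash
python3 - <<'E'
from h import *
p,R,s=cur();print('stand',RS.T@(p[:2]-O),p[2],R[:,2].round(3),s['contact_force'])
s=shot('scene','s7.png');cv2.imwrite('pics/s7z.png',cv2.resize(s['image'][130:310,150:430],None,fx=2.8,fy=2.8,interpolation=cv2.INTER_CUBIC)[:,:,::-1])
E
```

```text
stand [-0.10911729 -0.08438443] 0.1275661483863816 [ 0.004  0.003 -1.   ] [-0.09718161 -0.01872633  0.31676022]
```

View pics/s7z.png

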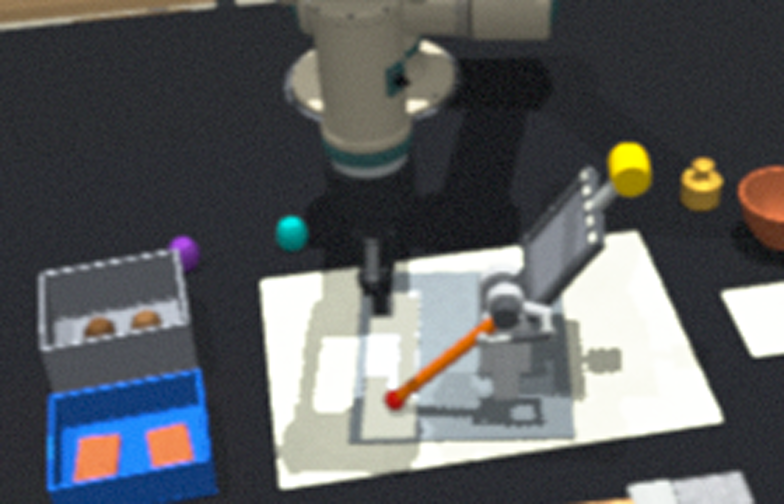

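```bash
python3 - <<'E'
from h import *
d=dict(np.load('pics/scene7.npz')) if 0 else dict(np.load('pics/s7.npz'))
print('foot expected',pix(d,[*sw(-.106,-.085),.019]))
W=world(d);hsv=cv2.cvtColor(d['image'],cv2.COLOR_RGB2HSV);H,S,V=[hsv[...,i] for i in range(3)]
m=((H<4)|(H>175))&(S>220)&(V>110);m[:,:240]=0;m[:,330:]=0
v,u=np.where(m);print('red',u.mean(),v.mean(),len(u),np.median(W[m],0))
p=cur()[0]
plan([((*p[:2],.345),-.175,7,.0),((*sw(.113,0),.345),-.175,9,.07)])
E
```

```text
foot expected (np.float64(288.98815425590567), np.float64(272.2079238455143))
red 290.3333333333333 272.6666666666667 12 [ 0.62517428 -0.05484503  0.02682431]
at [ 0.6147 -0.0599  0.1278] phi -0.175 tilt [ 0.004  0.003 -1.   ] w -0.0 F [-0.19 -0.19  0.39] t 17.8833
[0, 0.0001, 0.0001, -0.031, 0.001, 0, 0, 0, 0.0001, 0.0001, -0.031, 0.001, 0, 0, 0, 0.0001, 0.0001, -0.031, 0.001, 0, 0, 0, 0.0001, 0.0001, -0.031, 0.001, 0, 0, 0, 0, 0.0001, -0.031, 0.001, 0, 0, 0, 0, 0, -0.031, 0.001, 0, 0, 0, 0, 0, -0.031, 0.001, 0, 0, 0.07, 0.0247, -0.0094, 0, 0, 0, 0]
[0.07, 0.0247, -0.0094, 0, 0, 0, 0, 0.07, 0.0247, -0.0094, 0, 0, 0, 0, 0.07, 0.0247, -0.0094, 0, 0, 0, 0, 0.07, 0.0247, -0.0094, 0, 0, 0, 0, 0.07, 0.0247, -0.0094, 0, 0, 0, 0, 0.07, 0.0247, -0.0094, 0, 0, 0, 0, 0.07, 0.0247, -0.0094, 0, 0, 0, 0, 0.07, 0.0247, -0.0094, 0, 0, 0, 0]
```

The foot is at its expected down position: pixel (290,273) against an expected (289,272). Now for the frame grip.

Emit:
{"method": "apply_moves", "body": {"moves": [0,0,0,-0.028,0.001,0,0,0,0,0,-0.031,0,0,0,0,0,0,-0.031,0,0,0,0,0,0,-0.031,0,0,0,0,0,0,-0.031,0,0,0,0,0,0,-0.031,0,0,0,0,0,0,-0.02,0,0,0,0.07,0.02,-0.009,0,0,0,0]}}

```text
clock: 18.55
position: [0.6089, -0.0419, 0.3415]
ee_rot: [0.001, 0.767, 0.641, 0.002]
contact_force: [1.0, 0.6, 0.5]
width: 0.0108
```

Emit:
{"method": "apply_moves", "body": {"moves": [0.07,0.025,-0.0094,0,0,0,0,0.07,0.025,-0.0094,0,0,0,0,0.07,0.025,-0.0094,0,0,0,0,0.07,0.025,-0.0094,0,0,0,0,0.07,0.025,-0.0094,0,0,0,0,0.07,0.025,-0.0094,0,0,0,0,0.07,0.02,-0.0094,0,0,0,0,0.07,0.01,-0.005,0,0,0,0]}}

```text
clock: 19.22
position: [0.5716, 0.1551, 0.3507]
ee_rot: [0.007, 0.769, 0.639, 0.009]
contact_force: [-0.8, 0.5, -0.1]
width: 0.0699
```

```bash
python3 - <<'E'
from h import *
d=shot('wrist','w8.png')
W=world(d);hsv=cv2.cvtColor(d['image'],cv2.COLOR_RGB2HSV);H,S,V=[hsv[...,i] for i in range(3)]
m=(H>20)&(H<36)&(S>150)&(V>50)&(W[...,2]>.19)
P=W[m];Q=(P[:,:2]-O)@RS
print(m.sum(),np.percentile(Q,[2,50,98],axis=0),np.percentile(P[:,2],[2,50,98]))
p=cur()[0];print('stand tcp',RS.T@(p[:2]-O))
plan([((*sw(.115,0),.26),-.175,6,.07)])
E
```

```text
Traceback (most recent call last):
IndexError: index -1 is out of bounds for axis 0 with size 0
```

View pics/w8.png

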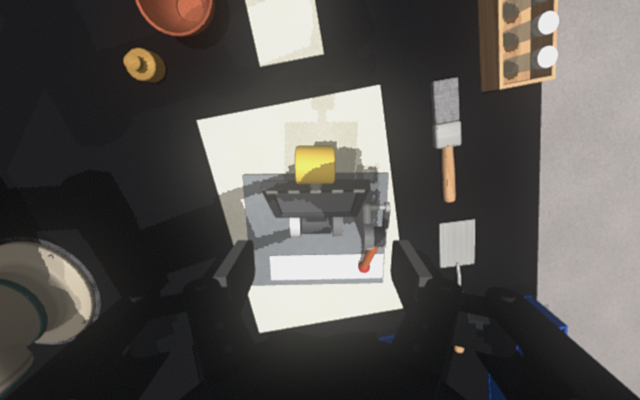

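Wrist: yellow grip at (315,165), centred between the fingers, and the red foot at (365,267) beside the white strip's end.

```bash
python3 - <<'E'
from h import *
d=dict(np.load('pics/w8.npz'))
W=world(d);hsv=cv2.cvtColor(d['image'],cv2.COLOR_RGB2HSV);print(hsv[165,315],W[165,315])
m=np.zeros(W.shape[:2],bool);m[140:190,290:340]=1
m&=(hsv[...,1]>140)&(W[...,2]>.15)
P=W[m];Q=(P[:,:2]-O)@RS
print(m.sum(),np.percentile(Q,[2,50,98],axis=0),np.percentile(P[:,2],[2,50,98]))
p=cur()[0];print('stand tcp',RS.T@(p[:2]-O))
plan([((*sw(.115,0),.26),-.175,6,.07)])
E
```

```text
[ 30 124 238] [0.5727215  0.18291402 0.24005419]
434 [[ 0.10877797 -0.01669109]
 [ 0.1310087  -0.00180603]
 [ 0.13519098  0.01604778]] [0.23264097 0.23704998 0.24085964]
stand tcp [ 0.09632845 -0.00391294]
at [0.5712 0.1565 0.3508] phi -0.182 tilt [ 0.023  0.002 -1.   ] w 0.07 F [-1.43  0.95 -0.29] t 19.2667
[0.07, 0.003, -0.001, 0.0151, 0.004, -0.001, -0.001, 0.07, 0.003, -0.001, 0.0151, 0.004, -0.001, -0.001, 0.07, 0.003, -0.0009, 0.0151, 0.004, -0.001, -0.001, 0.07, 0.0031, -0.0008, 0.0151, 0.004, -0.001, -0.001, 0.07, 0.0031, -0.0008, 0.0151, 0.004, -0.001, -0.001, 0.07, 0.0031, -0.0007, 0.0151, 0.004, -0.001, -0.001, 0.07, 0, 0, 0, 0, 0, 0, 0.07, 0, 0, 0, 0, 0, 0]
```

Emit:
{"method": "apply_moves", "body": {"moves": [0.07,0.002,-0.001,0.014,0.004,-0.001,-0.001,0.07,0.003,-0.001,0.015,0.004,-0.001,-0.001,0.07,0.004,-0.001,0.015,0.004,-0.001,-0.001,0.07,0.004,-0.001,0.015,0.004,0,-0.001,0.07,0.004,0,0.015,0.004,0,0,0.07,0.002,0,0.012,0.002,0,0,0.07,0,0,0,0,0,0,0.07,0,0,0,0,0,0]}}

```text
clock: 19.93
position: [0.5755, 0.1701, 0.2656]
ee_rot: [0.005, 0.767, 0.641, 0.003]
contact_force: [-0.3, 0.2, 0.9]
width: 0.0697
```

```bash
python3 - <<'E'
from h import *
p=cur()[0];print('stand tcp',RS.T@(p[:2]-O))
plan([((*sw(.116,0),.202),-.175,6,.07)])
E
```

```text
stand tcp [ 0.1104879  -0.00578878]
at [0.5755 0.1701 0.2656] phi -0.179 tilt [ 0.011 -0.004 -1.   ] w 0.0697 F [-0.3   0.23  0.94] t 19.9333
[0.07, 0.0009, -0.0011, 0.0106, 0.002, 0, -0.001, 0.07, 0.0009, -0.0011, 0.0106, 0.002, 0, -0.001, 0.07, 0.0009, -0.001, 0.0106, 0.002, 0, -0.001, 0.07, 0.0009, -0.001, 0.0106, 0.002, 0, -0.001, 0.07, 0.0009, -0.001, 0.0106, 0.002, 0, -0.001, 0.07, 0.0009, -0.001, 0.0106, 0.002, 0, -0.001, 0.07, 0, 0, 0, 0, 0, 0, 0.07, 0, 0, 0, 0, 0, 0]
```

Emit:
{"method": "apply_moves", "body": {"moves": [0.07,0.002,-0.002,0.008,0.002,0,-0.001,0.07,0.002,-0.002,0.0106,0.002,0,-0.001,0.07,0.001,-0.001,0.0106,0.002,0,0,0.07,0.001,-0.001,0.0106,0.002,0,0,0.07,0,0,0.0106,0.002,0,0,0.07,0,0,0.009,0,0,0,0.07,0,0,0,0,0,0,0.07,0,0,0,0,0,0]}}

```text
clock: 20.6
position: [0.5719, 0.1755, 0.2023]
ee_rot: [0.002, 0.767, 0.641, 0.001]
contact_force: [-0.2, -0.7, 0.6]
width: 0.07
```

```bash
python3 - <<'E'
from h import *
p=cur()[0];print('stand tcp',RS.T@(p[:2]-O))
plan([((*sw(.116,0),.202),-.175,4,.07)])
E
```

```text
stand tcp [ 0.11518472 -0.00130054]
at [0.5719 0.1755 0.2023] phi -0.178 tilt [ 0.004 -0.003 -1.   ] w 0.07 F [-0.17 -0.69  0.65] t 20.6
[0.07, 0.0002, -0.0003, 0.0001, 0.001, 0, -0.001, 0.07, 0.0002, -0.0003, 0.0001, 0.001, 0, -0.001, 0.07, 0.0002, -0.0003, 0.0001, 0.001, 0, -0.001, 0.07, 0.0002, -0.0003, 0.0001, 0.001, 0, -0.001, 0.07, 0, 0, 0, 0, 0, 0, 0.07, 0, 0, 0, 0, 0, 0, 0.07, 0, 0, 0, 0, 0, 0, 0.07, 0, 0, 0, 0, 0, 0]
```

Good alignment, so I'll close.

Emit:
{"method": "apply_moves", "body": {"moves": [0.02,0,0,0,0,0,0,0.02,0,0,0,0,0,0,0.02,0,0,0,0,0,0,0.02,0,0,0,0,0,0,0.02,0,0,0,0,0,0,0.02,0,0,0,0,0,0,0.02,0,0,0,0,0,0,0.02,0,0,0,0,0,0], "newtons": 40}}

```text
clock: 21.27
position: [0.5712, 0.1757, 0.2027]
ee_rot: [0.002, 0.767, 0.641, 0.0]
contact_force: [0.5, -0.6, -1.5]
width: 0.0357
```

```bash
python3 - <<'E'
from h import *
p=cur()[0];print('stand tcp',RS.T@(p[:2]-O))
t=[]
# path relative: start arc at .62
for a in [.5,.38,.25,.12]: t.append(((*(p[:2]+RS@[.2*(np.sin(a)-np.sin(.62)),0]),p[2]+.2*(np.cos(a)-np.cos(.62))),-.175,2,.02))
plan(t)
E
```

```text
stand tcp [ 0.1152388  -0.00059485]
at [0.5712 0.1757 0.2027] phi -0.178 tilt [ 0.003 -0.002 -1.   ] w 0.0357 F [ 0.48 -0.62 -1.51] t 21.2667
[0.02, -0.0102, 0, -0.0064, 0.001, 0.001, -0.001, 0.02, -0.0102, 0, -0.0064, 0.001, 0.001, -0.001, 0.02, -0.0109, 0, -0.0051, 0, 0, 0, 0.02, -0.0109, 0, -0.0051, 0, 0, 0, 0.02, -0.0124, 0, -0.004, 0, 0, 0, 0.02, -0.0124, 0, -0.004, 0, 0, 0, 0.02, -0.0128, 0, -0.0024, 0, 0, 0, 0.02, -0.0128, 0, -0.0024, 0, 0, 0]
```

Emit:
{"method": "apply_moves", "body": {"moves": [0.02,-0.005,0,-0.003,0,0,0,0.02,-0.006,0,-0.004,0,0,0,0.02,-0.007,0,-0.0042,0,0,0,0.02,-0.007,0,-0.004,0,0,0,0.02,-0.007,0,-0.0036,0,0,0,0.02,-0.007,0,-0.0033,0,0,0,0.02,-0.007,0,-0.003,0,0,0,0.02,-0.006,0,-0.0025,0,0,0]}}

```text
clock: 21.93
position: [0.5617, 0.1221, 0.2294]
ee_rot: [-0.001, 0.767, 0.642, 0.002]
contact_force: [3.2, 0.4, -11.0]
width: 0.0356
```

```bash
python3 - <<'E'
from h import *
p,R,s=cur();q=RS.T@(p[:2]-O);print('stand tcp',q,p[2],R[:,2].round(3),s['contact_force'],s['width'])
a=np.arcsin((q[0]+.0)/.2);print('tilt',a,'z exp',.06+.2*np.cos(a)-.0205)
t=[]
for b in np.linspace(a,.0,5)[1:]: t.append(((*sw(.2*np.sin(b),q[1]),.0395+.2*np.cos(b)),-.175,2,.02))
plan(t)
E
```

```text
stand tcp [ 0.06084791 -0.000591  ] 0.22939684037775776 [ 0.002  0.003 -1.   ] [  3.23468544   0.42087074 -11.00101185] 0.0356287162397928
tilt 0.3091400551377758 z exp 0.23001911026653835
at [0.5617 0.1221 0.2294] phi -0.177 tilt [ 0.002  0.003 -1.   ] w 0.0356 F [  3.23   0.42 -11.  ] t 21.9333
[0.02, -0.0074, 0, -0.0024, 0.001, -0.002, -0.001, 0.02, -0.0074, 0, -0.0024, 0.001, -0.002, -0.001, 0.02, -0.0076, 0, -0.0015, 0, 0, 0, 0.02, -0.0076, 0, -0.0015, 0, 0, 0, 0.02, -0.0077, 0, -0.0009, 0, 0, 0, 0.02, -0.0077, 0, -0.0009, 0, 0, 0, 0.02, -0.0077, 0, -0.0003, 0, 0, 0, 0.02, -0.0077, 0, -0.0003, 0, 0, 0]
```

Emit:
{"method": "apply_moves", "body": {"moves": [0.02,-0.006,0,-0.001,0,0,0,0.02,-0.007,0,-0.0015,0,0,0,0.02,-0.007,0,-0.0013,0,0,0,0.02,-0.007,0,-0.001,0,0,0,0.02,-0.007,0,-0.0008,0,0,0,0.02,-0.007,0,-0.0006,0,0,0,0.02,-0.006,0,-0.0003,0,0,0,0.02,-0.004,0,0,0,0,0]}}

```text
clock: 22.6
position: [0.5524, 0.0687, 0.2385]
ee_rot: [-0.002, 0.767, 0.641, 0.005]
contact_force: [1.9, 3.0, -4.8]
width: 0.0357
```

```bash
python3 - <<'E'
from h import *
p,R,s=cur();q=RS.T@(p[:2]-O);print('stand tcp',q,p[2],R[:,2].round(3),s['contact_force'],s['width'])
plan([((*sw(0,q[1]),.2388),-.175,4,.02)])
E
```

```text
stand tcp [ 0.0066052  -0.00077126] 0.2384577097030091 [ 0.006  0.01  -1.   ] [ 1.87639274  2.99330306 -4.84860682] 0.03567848406697452
at [0.5524 0.0687 0.2385] phi -0.178 tilt [ 0.006  0.01  -1.   ] w 0.0357 F [ 1.88  2.99 -4.85] t 22.6
[0.02, -0.0017, 0, -0.0001, 0.001, -0.003, -0.001, 0.02, -0.0017, 0, -0.0001, 0.001, -0.003, -0.001, 0.02, -0.0017, 0, -0.0001, 0.001, -0.003, -0.001, 0.02, -0.0017, 0, -0.0001, 0.001, -0.003, -0.001, 0.02, 0, 0, 0, 0, 0, 0, 0.02, 0, 0, 0, 0, 0, 0, 0.02, 0, 0, 0, 0, 0, 0, 0.02, 0, 0, 0, 0, 0, 0]
```

Emit:
{"method": "apply_moves", "body": {"moves": [0.02,-0.002,0,0,0,-0.003,0,0.02,-0.002,0,0,0,-0.003,0,0.02,-0.002,0,0,0,-0.002,0,0.02,-0.001,0,0,0,0,0,0.02,0,0,0,0,0,0,0.02,0,0,0,0,0,0,0.02,0,0,0,0,0,0,0.02,0,0,0,0,0,0]}}

```text
clock: 23.27
position: [0.5511, 0.0613, 0.2386]
ee_rot: [0.001, 0.767, 0.641, 0.002]
contact_force: [2.3, 2.6, -4.6]
width: 0.0359
```

```bash
python3 - <<'E'
from h import *
p,R,s=cur();q=RS.T@(p[:2]-O);print('stand tcp',q,p[2],R[:,2].round(3),s['contact_force'],s['width'])
for n in ['scene','wrist','top']:
    d=shot(n,n+'9.png');W=world(d);Q=(W[...,:2]-O)@RS
    m=(abs(Q[...,0])<.03)&(abs(Q[...,1])<.055)&(W[...,2]>.10)&(W[...,2]<.20)
    if m.sum()>30:
        for side in(-1,1):
          k=m&(np.sign(Q[...,0])==side)
          if k.sum()>30: print(n,side,k.sum(),np.polyfit(W[...,2][k],Q[...,0][k],1),np.percentile(Q[...,0][k],[5,50,95]))
    if n=='scene': cv2.imwrite('pics/s9z.png',cv2.resize(d['image'][110:310,150:430],None,fx=2.8,fy=2.8,interpolation=cv2.INTER_CUBIC)[:,:,::-1])
E
```

```text
stand tcp [-0.00087643 -0.00078025] 0.23855338236811358 [ 0.004  0.002 -1.   ] [ 2.34430384  2.59088357 -4.62551113] 0.03591721460472811
scene -1 32 [ 0.02623061 -0.00416371] [-0.00187984 -0.00078869 -0.0002537 ]
wrist 1 4238 [0.00201416 0.00901312] [0.00811574 0.00893197 0.01184115]
```

View pics/s9z.png

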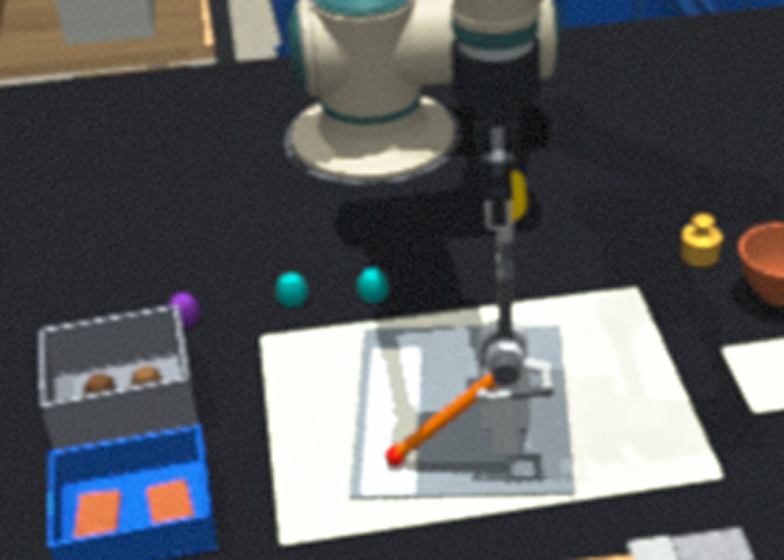

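View pics/wrist9.png

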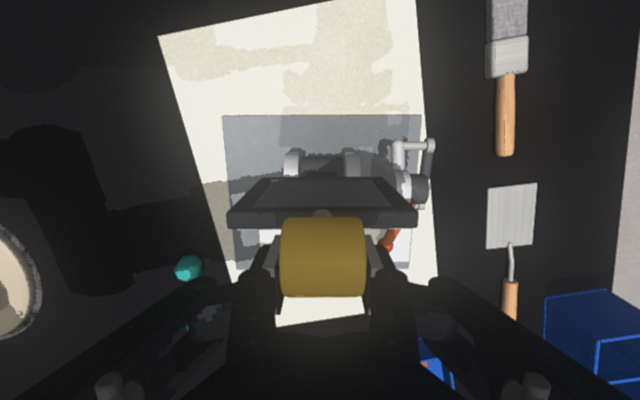

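The frame face measures 0.002 rad from vertical in the wrist depth. The grip sits between the pads, and the foot is still down at crop (394,455). One steady call to check for drift, then I'll hand in.

Emit:
{"method": "apply_moves", "body": {"moves": [0.02,0,0,0,0,0,0,0.02,0,0,0,0,0,0,0.02,0,0,0,0,0,0,0.02,0,0,0,0,0,0,0.02,0,0,0,0,0,0,0.02,0,0,0,0,0,0,0.02,0,0,0,0,0,0,0.02,0,0,0,0,0,0]}}

```text
clock: 24.08
position: [0.5511, 0.0613, 0.2386]
ee_rot: [0.001, 0.767, 0.641, 0.002]
contact_force: [2.4, 3.0, -3.8]
width: 0.0356
```

```bash
python3 - <<'E'
from h import *
p,R,s=cur();q=RS.T@(p[:2]-O);print('stand tcp',q,p[2],s['contact_force'],s['width'],s['clock'])
d=shot('wrist','w10.png');W=world(d);Q=(W[...,:2]-O)@RS
m=(Q[...,0]>0)&(Q[...,0]<.03)&(abs(Q[...,1])<.055)&(W[...,2]>.10)&(W[...,2]<.20)
sl=np.polyfit(W[...,2][m],Q[...,0][m],1)[0];print('tilt',sl)
if abs(q[0])<.004 and abs(sl)<.02 and s['width']>.033: print(workorder.sign_off())
E
```

```text
stand tcp [-0.00085007 -0.00076501] 0.23856568543170187 [ 2.40451793  3.00578388 -3.78665006] 0.03556423892147624 24.0833
tilt 0.0024133101606088163
the job is handed in; nothing more can be done
None
```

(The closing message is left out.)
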